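Put the counter samples back in their wooden holders

TASK

Tidy up the mixed samples on the bench: stand the two glass-stoppered jars upright in the jar block, one in each square pocket, lay the two loose ink sticks (not those in the glass case) flat in the stick tray, one in each long bay, and stand the brown dropper bottle upright in the round bottle stand. Let go of everything, and leave the round tin and the eraser where they are.

Things in the scene. Friction and masses are not known exactly. Their poses are not given: they have to be found in the camera images.
- jar_shell: Glass-stoppered jar with white powder showing, 27 mm across the body, 61 mm tall overall, a straight body up to 36 mm, then a shoulder and a flat glass stopper 24 mm across; stands upright on the bench. Origin: centre of its underside; z up. Weighs about 45 g.
- jar_cinder: Glass-stoppered jar with dark grey powder showing, 27 mm across the body, 61 mm tall overall, a straight body up to 36 mm, then a shoulder and a flat glass stopper 24 mm across; stands upright on the bench. Origin: centre of its underside; z up. Weighs about 45 g. Either jar may go in either pocket.
- ink_stick_1: Black moulded ink stick, a flat bar 19 x 72 x 10 mm lying flat. Origin: centre of its underside; its own y runs along the 72 mm length, x across the 19 mm width, z up. Weighs about 25 g.
- ink_stick_2: Dark red moulded ink stick, a flat bar 19 x 72 x 10 mm lying flat. Origin: centre of its underside; its own y runs along the 72 mm length, x across the 19 mm width, z up. Weighs about 25 g. Either stick may go in either bay, either way round.
- dropper_bottle: Slim brown bottle with a black dropper top: body 28 mm across, 86 mm tall overall, standing upright; the straight body reaches 49 mm up. Origin: centre of its underside; z up. Weighs about 50 g.
- jar_block: Dark wooden block 66 (x) x 130 (y) x 16 mm high, fixed to the bench, with two square pockets 44 x 44 mm and 10 mm deep (pocket floor 6 mm above the bench). Origin: centre of its underside; the pocket centres are at y = -33 mm and y = +33 mm on its own y axis, x = 0.
- stick_tray: Dark wooden tray fixed to the bench, base 114 (x) x 150 (y) x 6 mm, with two bays 92 mm long (its x) and 38 mm wide (its y); bay floor 6 mm above the bench; lips 6 mm thick rise to 16 mm. Each long side lip is cut away over its middle 48 mm, so fingers reach down to the base beside a stick. Origin: centre of its underside; bay centres at y = -35 and +35 mm, x = 0.
- bottle_stand: Round dark wooden stand, 72 mm across and 16 mm high, fixed to the bench, with one round well 48 mm across and 10 mm deep (well floor 6 mm above the bench). Origin: centre of its underside, below the well's centre.
- gum_tin: Round flat tin with a blue lid, 68 mm across, 24 mm tall, loose; stays where it is. Origin: centre of its underside.
- eraser: White eraser in a blue sleeve, 20 x 42 x 12 mm, loose; stays where it is. Origin: centre of its underside, y along its length.
Not all that is in view belongs to the job. What is shaped like the ink_stick_2 but purple is not meant.

How it is judged:
At the end, for the whole second after the job is handed in: Jars upright in different pockets, sticks flat along different bays, bottle upright in its stand, all on the floor, level to 0.12 rad (sticks along bay to 0.35 rad), within 13 mm of centre per holder axis (sticks 14 mm), released and at rest; tin and eraser within 30 mm of their start ((((x of jar_shell in the frame of jar_block between -0.013 and 0.013 m and y of jar_shell in the frame of jar_block between -0.046 and -0.02 m and z of jar_shell in the frame of jar_block between 0.003 and 0.01 m and angle between jar_shell's own z axis and vertical below 0.12 rad) and (x of jar_cinder in the frame of jar_block between -0.013 and 0.013 m and y of jar_cinder in the frame of jar_block between 0.02 and 0.046 m and z of jar_cinder in the frame of jar_block between 0.003 and 0.01 m and angle between jar_cinder's own z axis and vertical below 0.12 rad)) or ((x of jar_shell in the frame of jar_block between -0.013 and 0.013 m and y of jar_shell in the frame of jar_block between 0.02 and 0.046 m and z of jar_shell in the frame of jar_block between 0.003 and 0.01 m and angle between jar_shell's own z axis and vertical below 0.12 rad) and (x of jar_cinder in the frame of jar_block between -0.013 and 0.013 m and y of jar_cinder in the frame of jar_block between -0.046 and -0.02 m and z of jar_cinder in the frame of jar_block between 0.003 and 0.01 m and angle between jar_cinder's own z axis and vertical below 0.12 rad))) and (((x of ink_stick_1 in the frame of stick_tray between -0.014 and 0.014 m and y of ink_stick_1 in the frame of stick_tray between -0.049 and -0.021 m and z of ink_stick_1 in the frame of stick_tray between 0.003 and 0.01 m and angle between ink_stick_1's own z axis and vertical below 0.12 rad and angle between the y axis of ink_stick_1 and the x axis of stick_tray, either way round below 0.35 rad) and (x of ink_stick_2 in the frame of stick_tray between -0.014 and 0.014 m and y of ink_stick_2 in the frame of stick_tray between 0.021 and 0.049 m and z of ink_stick_2 in the frame of stick_tray between 0.003 and 0.01 m and angle between ink_stick_2's own z axis and vertical below 0.12 rad and angle between the y axis of ink_stick_2 and the x axis of stick_tray, either way round below 0.35 rad)) or ((x of ink_stick_1 in the frame of stick_tray between -0.014 and 0.014 m and y of ink_stick_1 in the frame of stick_tray between 0.021 and 0.049 m and z of ink_stick_1 in the frame of stick_tray between 0.003 and 0.01 m and angle between ink_stick_1's own z axis and vertical below 0.12 rad and angle between the y axis of ink_stick_1 and the x axis of stick_tray, either way round below 0.35 rad) and (x of ink_stick_2 in the frame of stick_tray between -0.014 and 0.014 m and y of ink_stick_2 in the frame of stick_tray between -0.049 and -0.021 m and z of ink_stick_2 in the frame of stick_tray between 0.003 and 0.01 m and angle between ink_stick_2's own z axis and vertical below 0.12 rad and angle between the y axis of ink_stick_2 and the x axis of stick_tray, either way round below 0.35 rad))) and x of dropper_bottle in the frame of bottle_stand between -0.013 and 0.013 m and y of dropper_bottle in the frame of bottle_stand between -0.013 and 0.013 m and z of dropper_bottle in the frame of bottle_stand between 0.003 and 0.01 m and angle between dropper_bottle's own z axis and vertical below 0.12 rad and linear speed of each of jar_shell, jar_cinder, ink_stick_1, ink_stick_2, dropper_bottle below 0.02 m/s and distance of each of gum_tin, eraser from where it was at the start of the episode below 0.03 m); the robot touches nothing.
It fails at once if the tin is pushed away or tipped (distance of gum_tin from where it was at the start of the episode above 0.03 m or angle between gum_tin's own z axis and vertical above 0.5 rad).
It fails at once if the eraser is pushed away (distance of eraser from where it was at the start of the episode above 0.03 m).
It also fails if it takes over 128 s, if anything falls off the work surface, if the arm or the gripper's body presses on something with over 40 N, if the wrist force passes 120 N, or if a joint passes its speed limit or range.

ROBOT

A 7-joint arm with a two-finger parallel gripper is mounted at the origin on a cart in front of the work surface, level with it; the furniture and walls round the work are solid. World frame = base frame: x ahead of the robot, y to its left, z up, the work surface at z = 0. Lengths are in m, angles in rad, forces in N, time in s.
With the tool pointing down it reaches from about 0.4 to 0.75 m from the base axis. Payload 19.5 kg.
Tool frame: the origin (TCP) lies on the mounting face of the last link; the fingertips stand 173 mm ahead of it and the grasp point (between the pads) lies 155 mm ahead of it; z points along the fingers, y is the line along which they close (so a half turn about z gives the same grasp; the last joint's range is limited). The gripper opens to 85 mm and grips with 20 to 120 N. Pads are 22 mm wide; open, the fingers measure 114 mm over their backs; the gripper's body (76 mm by 85 mm) begins 54 mm behind the grasp point. The pads swing forward as they close: fully open they stand 13 mm farther back than shut.
Start: joints at [-1.218, 0.707, -0.028, 1.485, 0.022, 0.951, -0.075], TCP at [0.221, 0.531, 0.405] pointing down, gripper open.
Joint ranges: [-2.71, 2.71], [-0.32, 2.16], [-1.57, 1.52], [0, 2.45], [-1.46, 4.6], [0, 2.02], [-2.83, 2.83]. Speed limits (rad/s): [1.89, 1.89, 2.57, 2.57, 3.01, 3.01, 3.01].

INTERFACE

Orientations are given as a 3x3 rotation matrix whose columns are the frame's x, y, z axes.
In Python, from station import ctrl, capture, camera_params gives the robot as it stands.
- The arm moves only by the tool drive_tool, never from a script. Its argument "deltas" is a list of rows, each an object of numbers: "x", "y", "z": the shift along the tool's x, y, z in units of 60 mm (1.0 is 60 mm); "ax", "ay", "az": the turn, a rotation vector about the tool's x, y, z in units of 5 degrees (1.0 is 5 degrees); "gripper": the opening, from -1 (shut) to 1 (fully open). In form: [{"x": .., "y": .., "z": .., "ax": .., "ay": .., "az": .., "gripper": ..}, ...]. A call has 1 to 20 rows; each row shifts and turns the commanded pose from where the row before left it, along the tool's axes as they then stand; what a row does not reach is not made up. A row lasts 1/8 s, in which the tool goes at most 62.5 mm and 10.7 degrees, less where a joint would pass 70% of its speed; a pose out of reach is approached as far as the arm can. A call is refused whole if a number of a shift passes 1 or a number of a turn 1, either way. A call with a gripper value outside its range is refused whole. The fingers move at their own pace and stop on an object; the grip force is fixed at half the most. Time passes only in rows, so rows that do not move let the fingers close. It gives the time, the measured TCP pose, the force, the opening and the grip force at its end, in the units of the state.
- ctrl.observe(): the state, without advancing time (a new reading comes with each control period).
- capture(name): name is "scene" or "top" or "wrist"; returns the picture (400x640x3 uint8, red, green, blue); there is no depth.
- camera_params(name): a dict with "fov_y" (degrees; the focal length in pixels is half the picture's height over the tangent of half this angle, whatever the lens; pixels are square), "cx", "cy" (the principal point, pixels), "pose" (4x4, takes a point from camera to world coordinates); the wrist camera has in their place "T_tool_cam" (4x4, takes a point from camera to tool coordinates, whose origin is the TCP and whose axes are the flange's). Camera axes: x right, y down, z forward; pixel columns grow to the right and rows downward; lengths in m; the calibration is good to about 2 mm. A picture is of the moment at which its call begins: read the wrist's pose just before it. camera_params takes no time and is no camera call.
- ctrl.hand_in(): hands the job in; it is judged then, once.
The state is a dict: "time_s": time; "qpos": joint angles; "qvel": joint speeds; "tau": joint torques, N m; "tool_pos": TCP position; "eef_rot": TCP orientation; "ft_force": force on the tool from outside, world axes, zero at the start; "moment": the same for the moment, N m; "opening": opening from 0.0 (shut) to 1.0 (fully open); "finger_force": force on a finger pad.
Only numpy, scipy, OpenCV 4.12 (cv2) and the standard library are available. Lean on these libraries where they do the work, as an engineer would, in place of code of your own. Each camera call takes 0.05 s, during which the arm holds its last target. There are 200 camera calls.

## Working session

There is one attempt and no reset: what is moved stays moved. The work goes in short steps, Python scripts to look and compute and a tool call to move; the robot and the scene stay as the last step left them, time stands still between calls to the robot, and variables do not carry over. Pictures are saved under pics/ and viewed, at most 17 in all, crops included, and the job is handed in when it is done.

Besides the shell and the picture viewer there is one more tool, called after "Emit:" as name(argument=value, ...), one argument or row to a line, values as JSON. drive_tool: Moves the arm, as the interface text tells. Its arguments: {"type":"object","properties":{"deltas":{"type":"array","items":{"type":"object","properties":{"x":{"type":"number"},"y":{"type":"number"},"z":{"type":"number"},"ax":{"type":"number"},"ay":{"type":"number"},"az":{"type":"number"},"gripper":{"type":"number"}}}}},"required":["deltas"]}

```bash
mkdir -p pics; ls; python3 - <<'E'
from station import ctrl,capture,camera_params
import cv2,numpy as np
np.set_printoptions(precision=4,suppress=True)
for n in("scene","top"):
    cv2.imwrite(f"pics/{n}0.png",capture(n)[:,:,::-1]); print(n,camera_params(n))
print(camera_params("wrist")); s=ctrl.observe(); print(s)
E
```

```text
pics
scene {'fov_y': 52.51493111501125, 'cx': 321.25465568809767, 'cy': 193.63786476077038, 'pose': array([[ 0.7612, -0.4719,  0.4448,  0.036 ],
       [-0.6485, -0.5453,  0.5311, -0.5949],
       [-0.0081, -0.6927, -0.7211,  0.7949],
       [ 0.    ,  0.    ,  0.    ,  1.    ]])}
top {'fov_y': 42.67652929809756, 'cx': 330.42097212827633, 'cy': 193.27335613245768, 'pose': array([[-0.1701, -0.9324,  0.3188, -0.0124],
       [-0.9854,  0.1582, -0.0629,  0.0827],
       [ 0.0082, -0.3249, -0.9457,  1.6367],
       [ 0.    ,  0.    ,  0.    ,  1.    ]])}
{'fov_y': 66.18052718449324, 'cx': 315.5094576407436, 'cy': 194.94942546924653, 'T_tool_cam': array([[-0.0003, -0.9568, -0.2909,  0.0742],
       [ 1.    , -0.0003, -0.0001,  0.001 ],
       [ 0.    , -0.2909,  0.9568,  0.0299],
       [ 0.    ,  0.    ,  0.    ,  1.    ]])}
{'time_s': 0.1, 'qpos': array([-1.2177,  0.707 , -0.0276,  1.485 ,  0.022 ,  0.9509, -0.0755]), 'qvel': array([ 0.0003, -0.0026,  0.0004,  0.0007,  0.0002,  0.0004,  0.0011]), 'tau': array([  0.0019, -88.4305,   1.2364, -23.6451,   0.017 ,   0.0051,
        -0.    ]), 'tool_pos': array([0.2211, 0.5307, 0.4043]), 'eef_rot': array([[-0.923 ,  0.3847, -0.0004],
       [ 0.3847,  0.923 , -0.0009],
       [-0.    , -0.001 , -1.    ]]), 'ft_force': array([-0.2074, -0.3156, -0.4724]), 'moment': array([0.0099, 0.019 , 0.026 ]), 'finger_force': 0.0, 'opening': 0.9988279742602019}
```

View pics/scene0.png

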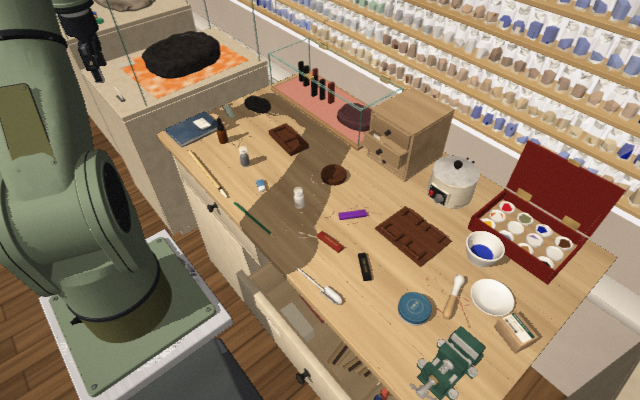

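```bash
python3 -c "
import cv2;i=cv2.imread('pics/top0.png');cv2.imwrite('pics/topc.png',cv2.resize(i[20:360,120:560],(776,600),interpolation=2))"
```

```text
(no output)
```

View pics/top0.png

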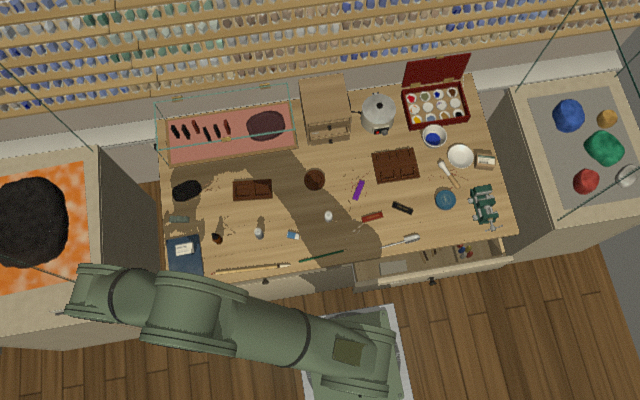

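The top view shows: black stick (403,208), red stick (372,217), tray (395,165), stand (315,179), jar block (253,190), white jar (328,215), dark jar (258,232), bottle (217,238), tin (445,200), eraser (293,235). The scene view shows the same objects, with the same identities.

```bash
cat > h.py <<'E'
import numpy as np,cv2
from station import ctrl,capture,camera_params
np.set_printoptions(precision=4,suppress=True)
def campose(n,s=None):
    p=camera_params(n)
    if n=="wrist":
        s=s or ctrl.observe(); T=np.eye(4);T[:3,:3]=s["eef_rot"];T[:3,3]=s["tool_pos"]; return p,T@p["T_tool_cam"]
    return p,p["pose"]
def pt(n,u,v,z,s=None):
    p,T=campose(n,s); f=200/np.tan(np.radians(p["fov_y"]/2))
    d=T[:3,:3]@[(u-p["cx"])/f,(v-p["cy"])/f,1]; return T[:3,3]+d*(z-T[2,3])/d[2]
def px(n,P,s=None):
    p,T=campose(n,s); f=200/np.tan(np.radians(p["fov_y"]/2))
    c=T[:3,:3].T@(np.array(P)-T[:3,3]); return np.array([p["cx"]+f*c[0]/c[2],p["cy"]+f*c[1]/c[2]])
E
python3 - <<'E'
from h import *
L=dict(black=(403,208,365,266,.01),red=(372,217,330,242,.01),tray=(395,165,413,235,.012),stand=(315,179,333,174,.012),block=(253,190,289,140,.016),wj=(328,215,299,197,.03),dj=(258,232,244,156,.03),bot=(217,238,222,131,.04),tin=(445,200,415,307,.02),er=(293,235,262,186,.01),case1=(175,132,303,70,.03))
for k,(a,b,c,d,z) in L.items(): print(k,pt("top",a,b,z)[:2],pt("scene",c,d,z)[:2])
# zoomed crops
a=cv2.imread("pics/top0.png")[140:260,160:460];b=cv2.imread("pics/scene0.png")[90:340,150:470]
cv2.imwrite("pics/c1.png",cv2.resize(a,(780,312),interpolation=2));cv2.imwrite("pics/c2.png",cv2.resize(b,(768,600),interpolation=2))
E
```

```text
black [ 0.4445 -0.255 ] [ 0.4469 -0.2572]
red [ 0.4312 -0.147 ] [ 0.4314 -0.1536]
tray [ 0.5993 -0.2608] [ 0.5972 -0.2706]
stand [0.5945 0.0175] [0.5934 0.0183]
block [0.5889 0.2287] [0.5893 0.2162]
wj [ 0.4566 -0.0035] [ 0.4563 -0.003 ]
dj [0.4381 0.229 ] [0.4371 0.2284]
bot [0.4377 0.3596] [0.4447 0.3597]
tin [ 0.4455 -0.397 ] [ 0.4493 -0.4016]
er [0.4145 0.1196] [0.4163 0.1114]
case1 [0.8394 0.4667] [0.8684 0.4959]
```

View pics/c2.png

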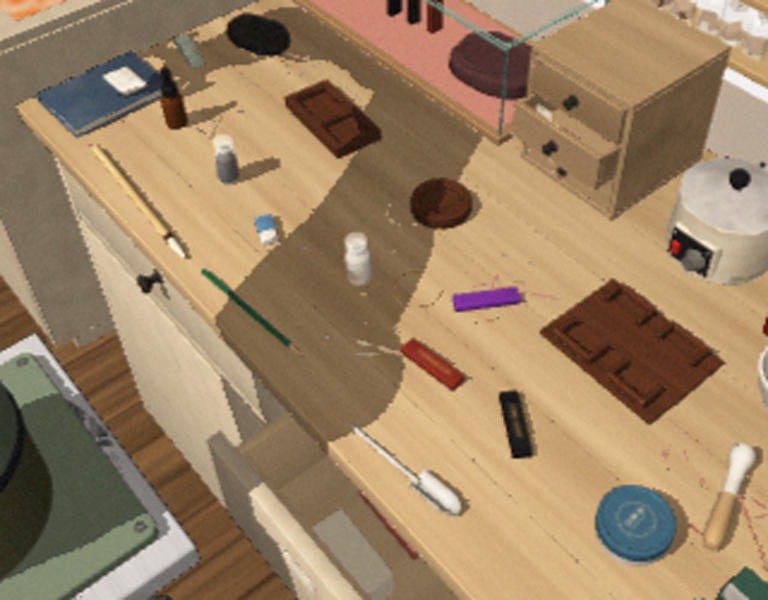

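The crop (scale 2.4, offset 150,90) shows the red stick ends at about (411,346) and (457,382), and the black ends at (510,394) and (521,455). The tray corners are (614,280), (541,330), (650,423), (723,361), and the block corners are (287,97), (325,80), (381,128), (342,155).

```bash
python3 - <<'E'
from h import *
L=dict(red=[(411,346),(457,382)],black=[(510,394),(521,455)],tray=[(614,280),(541,330),(650,423),(723,361)],block=[(287,97),(325,80),(381,128),(342,155)])
for k,c in L.items():
    P=np.array([pt("scene",150+u/2.4,90+v/2.4,.01)[:2] for u,v in c]); Q=np.roll(P,-1,0)-P
    print(k,P.mean(0),np.linalg.norm(Q,axis=1),np.degrees(np.arctan2(Q[:,1],Q[:,0])))
E
```

```text
red [ 0.4335 -0.1536] [0.0642 0.0642] [-85.3253  94.6747]
black [ 0.4454 -0.2579] [0.0689 0.0689] [-125.9623   54.0377]
tray [ 0.6002 -0.2679] [0.1097 0.1474 0.1126 0.1443] [178.4961 -91.2474   0.0924  89.8939]
block [0.6005 0.2326] [0.0603 0.1283 0.0701 0.1412] [  -2.9056  -93.3013 -172.5607   83.2404]
```

Emit:
drive_tool(
  deltas=[
    {"az": -0.9, "gripper": 0.4},
    {"az": -0.9, "gripper": 0.4},
    {"az": -0.9, "gripper": 0.4},
    {"az": -0.9, "gripper": 0.4},
    {"az": -0.9, "gripper": 0.4},
    {"x": -0.46, "y": -0.36, "gripper": 0.4},
    {"x": -0.46, "y": -0.36, "gripper": 0.4},
    {"x": -0.46, "y": -0.36, "gripper": 0.4},
    {"x": -0.46, "y": -0.36, "gripper": 0.4},
    {"x": -0.46, "y": -0.36, "z": 0.35, "gripper": 0.4},
    {"x": -0.46, "y": -0.36, "z": 0.35, "gripper": 0.4},
    {"x": -0.46, "y": -0.36, "z": 0.35, "gripper": 0.4},
    {"x": -0.46, "y": -0.36, "z": 0.35, "gripper": 0.4},
    {"gripper": 0.4},
    {"gripper": 0.4},
  ],
)

```text
invalid input at $.deltas[0]: expected keys x, y, z, ax, ay, az, gripper
```

```bash
python3 - <<'E'
from h import *
s=ctrl.observe(); i=capture("wrist"); cv2.imwrite("pics/w1.png",i[:,:,::-1])
print(s["time_s"],s["tool_pos"],s["eef_rot"],s["opening"]); print(px("wrist",[.441,.36,.086],s),px("wrist",[.441,.36,0],s),px("wrist",[.4375,.2285,0.061],s))
E
```

```text
0.1 [0.2211 0.5307 0.4043] [[-0.923   0.3847 -0.0004]
 [ 0.3847  0.923  -0.0009]
 [-0.     -0.001  -1.    ]] 0.9988279742602019
[255.4373 394.3436] [266.2871 341.7553] [169.8733 404.3382]
```

View pics/w1.png

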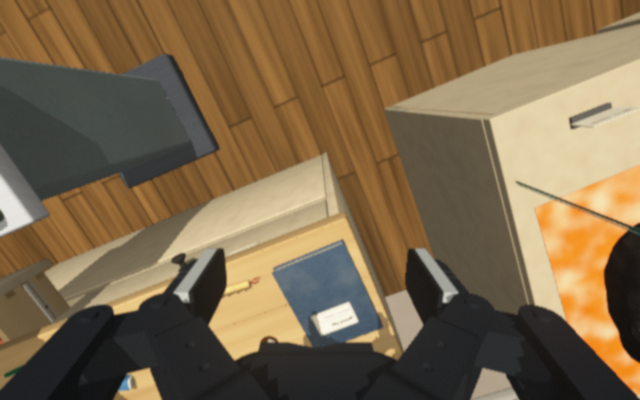

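The rows need every key, so the move was refused. That picture is still from the start pose: notebook at (330,290), fingers at (200,280) and (430,280).

Emit:
drive_tool(
  deltas=[
    {"x": 0, "y": 0, "z": 0, "ax": 0, "ay": 0, "az": -0.9, "gripper": 0.4},
    {"x": 0, "y": 0, "z": 0, "ax": 0, "ay": 0, "az": -0.9, "gripper": 0.4},
    {"x": 0, "y": 0, "z": 0, "ax": 0, "ay": 0, "az": -0.9, "gripper": 0.4},
    {"x": 0, "y": 0, "z": 0, "ax": 0, "ay": 0, "az": -0.9, "gripper": 0.4},
    {"x": 0, "y": 0, "z": 0, "ax": 0, "ay": 0, "az": -0.9, "gripper": 0.4},
    {"x": -0.46, "y": -0.36, "z": 0, "ax": 0, "ay": 0, "az": 0, "gripper": 0.4},
    {"x": -0.46, "y": -0.36, "z": 0, "ax": 0, "ay": 0, "az": 0, "gripper": 0.4},
    {"x": -0.46, "y": -0.36, "z": 0, "ax": 0, "ay": 0, "az": 0, "gripper": 0.4},
    {"x": -0.46, "y": -0.36, "z": 0, "ax": 0, "ay": 0, "az": 0, "gripper": 0.4},
    {"x": -0.46, "y": -0.36, "z": 0.35, "ax": 0, "ay": 0, "az": 0, "gripper": 0.4},
    {"x": -0.46, "y": -0.36, "z": 0.35, "ax": 0, "ay": 0, "az": 0, "gripper": 0.4},
    {"x": -0.46, "y": -0.36, "z": 0.35, "ax": 0, "ay": 0, "az": 0, "gripper": 0.4},
    {"x": -0.46, "y": -0.36, "z": 0.35, "ax": 0, "ay": 0, "az": 0, "gripper": 0.4},
    {"x": 0, "y": 0, "z": 0, "ax": 0, "ay": 0, "az": 0, "gripper": 0.4},
    {"x": 0, "y": 0, "z": 0, "ax": 0, "ay": 0, "az": 0, "gripper": 0.4},
  ],
)

```text
time_s: 2.02
tool_pos: [0.4411, 0.358, 0.3208]
eef_rot: [[-1.0, 0.002, -0.0], [0.002, 1.0, 0.0], [0.0, 0.0, -1.0]]
ft_force: [0.0, 0.1, 1.0]
opening: 0.701
finger_force: 0.0
```

```bash
python3 - <<'E'
from h import *
s=ctrl.observe(); i=capture("wrist"); cv2.imwrite("pics/w2.png",i[:,:,::-1])
print(s["time_s"],s["tool_pos"],s["eef_rot"],s["opening"]); print(px("wrist",[.441,.36,.086],s),px("wrist",[.441,.36,0],s),px("wrist",[.4375,.2285,0.061],s))
E
```

```text
2.025 [0.4411 0.358  0.3208] [[-1.      0.0016 -0.0004]
 [ 0.0016  1.      0.0004]
 [ 0.0004  0.0004 -1.    ]] 0.7012727175422413
[316.9307 210.4462] [316.5327 180.6277] [148.9599 195.7469]
```

View pics/w2.png

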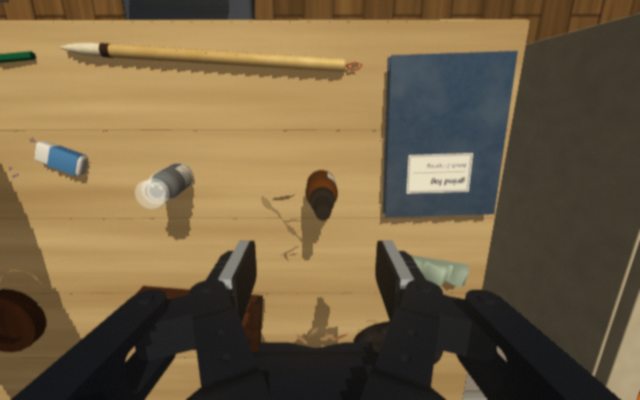

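The bottle base is at about (321,183) and its top at (322,213), so it stands at about (0.444, 0.3625). The dark jar's stopper is at (152,191), so it is at about (0.434, 0.2305).

Emit:
drive_tool(
  deltas=[
    {"x": -0.05, "y": 0.075, "z": 0.35, "ax": 0, "ay": 0, "az": 0, "gripper": 0.4},
    {"x": 0, "y": 0, "z": 0.36, "ax": 0, "ay": 0, "az": 0, "gripper": 0.4},
    {"x": 0, "y": 0, "z": 0.36, "ax": 0, "ay": 0, "az": 0, "gripper": 0.4},
    {"x": 0, "y": 0, "z": 0.36, "ax": 0, "ay": 0, "az": 0, "gripper": 0.4},
    {"x": 0, "y": 0, "z": 0.36, "ax": 0, "ay": 0, "az": 0, "gripper": 0.4},
    {"x": 0, "y": 0, "z": 0.36, "ax": 0, "ay": 0, "az": 0, "gripper": 0.4},
    {"x": 0, "y": 0, "z": 0, "ax": 0, "ay": 0, "az": 0, "gripper": 0.4},
    {"x": 0, "y": 0, "z": 0, "ax": 0, "ay": 0, "az": 0, "gripper": -1},
    {"x": 0, "y": 0, "z": 0, "ax": 0, "ay": 0, "az": 0, "gripper": -1},
    {"x": 0, "y": 0, "z": 0, "ax": 0, "ay": 0, "az": 0, "gripper": -1},
    {"x": 0, "y": 0, "z": 0, "ax": 0, "ay": 0, "az": 0, "gripper": -1},
    {"x": 0, "y": 0, "z": 0, "ax": 0, "ay": 0, "az": 0, "gripper": -1},
  ],
)

```text
time_s: 3.58
tool_pos: [0.4447, 0.3622, 0.1926]
eef_rot: [[-1.0, 0.002, 0.001], [0.002, 1.0, 0.001], [-0.001, 0.001, -1.0]]
ft_force: [-1.0, -0.9, 6.3]
opening: 0.313
finger_force: 58.7
```

Emit:
drive_tool(
  deltas=[
    {"x": 0, "y": 0, "z": -0.45, "ax": 0, "ay": 0, "az": 0, "gripper": -1},
    {"x": 0, "y": 0, "z": -0.45, "ax": 0, "ay": 0, "az": 0, "gripper": -1},
    {"x": 0, "y": 0, "z": -0.45, "ax": 0, "ay": 0, "az": 0, "gripper": -1},
    {"x": 0, "y": 0, "z": -0.45, "ax": 0, "ay": 0, "az": 0, "gripper": -1},
    {"x": -0.2, "y": -0.48, "z": 0, "ax": 0, "ay": 0, "az": 0, "gripper": -1},
    {"x": -0.21, "y": -0.48, "z": 0, "ax": 0, "ay": 0, "az": 0, "gripper": -1},
    {"x": -0.21, "y": -0.48, "z": 0, "ax": 0, "ay": 0, "az": 0, "gripper": -1},
    {"x": -0.21, "y": -0.48, "z": 0, "ax": 0, "ay": 0, "az": 0, "gripper": -1},
    {"x": -0.21, "y": -0.48, "z": 0, "ax": 0, "ay": 0, "az": 0, "gripper": -1},
    {"x": -0.21, "y": -0.48, "z": 0, "ax": 0, "ay": 0, "az": 0, "gripper": -1},
    {"x": -0.21, "y": -0.48, "z": 0, "ax": 0, "ay": 0, "az": 0, "gripper": -1},
    {"x": -0.21, "y": -0.48, "z": 0, "ax": 0, "ay": 0, "az": 0, "gripper": -1},
    {"x": -0.21, "y": -0.48, "z": 0, "ax": 0, "ay": 0, "az": 0, "gripper": -1},
    {"x": -0.21, "y": -0.48, "z": 0, "ax": 0, "ay": 0, "az": 0, "gripper": -1},
    {"x": -0.21, "y": -0.48, "z": 0, "ax": 0, "ay": 0, "az": 0, "gripper": -1},
    {"x": -0.2, "y": -0.46, "z": 0, "ax": 0, "ay": 0, "az": 0, "gripper": -1},
    {"x": 0, "y": 0, "z": 0, "ax": 0, "ay": 0, "az": 0, "gripper": -1},
    {"x": 0, "y": 0, "z": 0, "ax": 0, "ay": 0, "az": 0, "gripper": -1},
  ],
)

```text
time_s: 5.82
tool_pos: [0.5937, 0.0179, 0.3001]
eef_rot: [[-1.0, 0.002, 0.0], [0.002, 1.0, 0.0], [-0.0, 0.0, -1.0]]
ft_force: [0.1, 0.5, -1.4]
opening: 0.306
finger_force: 59.1
```

```bash
python3 - <<'E'
from h import *
s=ctrl.observe(); i=capture("wrist"); cv2.imwrite("pics/w3.png",i[:,:,::-1])
print(s["time_s"],s["tool_pos"],s["opening"])
c=np.array([.594,.018,.016])
print([px("wrist",c+d,s) for d in ([0,0,0],[.036,0,0],[-.036,0,0],[0,.036,0],[0,-.036,0])],px("wrist",[.4565,-.003,.061],s))
E
```

```text
5.825 [0.5937 0.0179 0.3001] 0.30552271162842626
[array([314.5134, 191.417 ]), array([314.632 , 229.9645]), array([314.385 , 149.6924]), array([356.2563, 191.3355]), array([272.7762, 191.4986])] [278.1166 -10.2654]
```

View pics/w3.png

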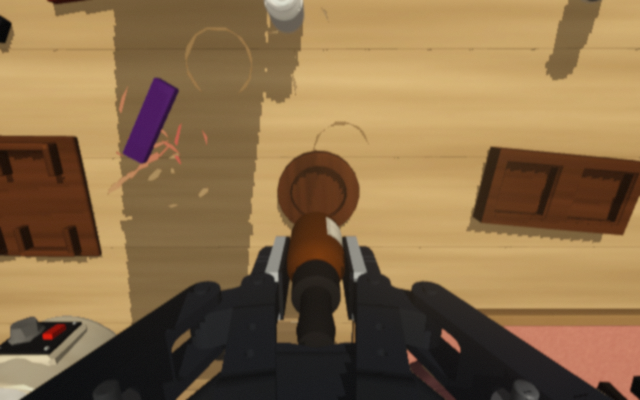

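The stand's rim spans columns 277 to 360 with its near edge at row 151, so its centre is about (0.595, 0.021). The bottle sits about 2 mm toward −x in the grip.

Emit:
drive_tool(
  deltas=[
    {"x": -0.05, "y": 0.05, "z": 0.33, "ax": 0, "ay": 0, "az": 0, "gripper": -1},
    {"x": 0, "y": 0, "z": 0.33, "ax": 0, "ay": 0, "az": 0, "gripper": -1},
    {"x": 0, "y": 0, "z": 0.33, "ax": 0, "ay": 0, "az": 0, "gripper": -1},
    {"x": 0, "y": 0, "z": 0.33, "ax": 0, "ay": 0, "az": 0, "gripper": -1},
    {"x": 0, "y": 0, "z": 0.18, "ax": 0, "ay": 0, "az": 0, "gripper": -1},
    {"x": 0, "y": 0, "z": 0.17, "ax": 0, "ay": 0, "az": 0, "gripper": -1},
    {"x": 0, "y": 0, "z": 0, "ax": 0, "ay": 0, "az": 0, "gripper": -1},
    {"x": 0, "y": 0, "z": 0, "ax": 0, "ay": 0, "az": 0, "gripper": -1},
    {"x": 0, "y": 0, "z": 0, "ax": 0, "ay": 0, "az": 0, "gripper": 0.2},
    {"x": 0, "y": 0, "z": 0, "ax": 0, "ay": 0, "az": 0, "gripper": 0.2},
    {"x": 0, "y": 0, "z": 0, "ax": 0, "ay": 0, "az": 0, "gripper": 0.2},
    {"x": 0, "y": 0, "z": 0, "ax": 0, "ay": 0, "az": 0, "gripper": 0.2},
  ],
)

```text
time_s: 7.38
tool_pos: [0.5969, 0.0202, 0.1995]
eef_rot: [[-1.0, 0.002, -0.0], [0.002, 1.0, -0.0], [0.0, -0.0, -1.0]]
ft_force: [-0.1, -0.0, 0.4]
opening: 0.598
finger_force: 0.0
```

Emit:
drive_tool(
  deltas=[
    {"x": 0, "y": 0, "z": -0.38, "ax": 0, "ay": 0, "az": 0, "gripper": 0.2},
    {"x": 0, "y": 0, "z": -0.38, "ax": 0, "ay": 0, "az": 0, "gripper": 0.3},
    {"x": 0, "y": 0, "z": -0.38, "ax": 0, "ay": 0, "az": 0, "gripper": 0.4},
    {"x": 0, "y": 0, "z": -0.38, "ax": 0, "ay": 0, "az": 0, "gripper": 0.4},
    {"x": 0, "y": 0, "z": -0.38, "ax": 0, "ay": 0, "az": 0, "gripper": 0.4},
    {"x": 0.34, "y": 0.44, "z": 0, "ax": 0, "ay": 0, "az": 0, "gripper": 0.4},
    {"x": 0.34, "y": 0.44, "z": 0, "ax": 0, "ay": 0, "az": 0, "gripper": 0.4},
    {"x": 0.34, "y": 0.44, "z": 0, "ax": 0, "ay": 0, "az": 0, "gripper": 0.4},
    {"x": 0.34, "y": 0.44, "z": 0, "ax": 0, "ay": 0, "az": 0, "gripper": 0.4},
    {"x": 0.34, "y": 0.44, "z": 0, "ax": 0, "ay": 0, "az": 0, "gripper": 0.4},
    {"x": 0.34, "y": 0.44, "z": 0, "ax": 0, "ay": 0, "az": 0, "gripper": 0.4},
    {"x": 0.34, "y": 0.44, "z": 0, "ax": 0, "ay": 0, "az": 0, "gripper": 0.4},
    {"x": 0.34, "y": 0.43, "z": 0, "ax": 0, "ay": 0, "az": 0, "gripper": 0.4},
    {"x": 0, "y": 0, "z": 0, "ax": 0, "ay": 0, "az": 0, "gripper": 0.4},
  ],
)

```text
time_s: 9.12
tool_pos: [0.4329, 0.233, 0.3137]
eef_rot: [[-1.0, -0.001, -0.0], [-0.001, 1.0, 0.001], [0.0, 0.001, -1.0]]
ft_force: [0.7, 0.3, -0.1]
opening: 0.703
finger_force: 0.0
```

```bash
python3 - <<'E'
from h import *
s=ctrl.observe(); i=capture("wrist"); cv2.imwrite("pics/w4.png",i[:,:,::-1])
print(s["time_s"],s["tool_pos"],s["opening"])
print(px("wrist",[.434,.2305,.061],s),px("wrist",[.434,.2305,0],s)); cv2.imwrite("pics/t4.png",capture("top")[140:260,160:460,::-1])
E
```

```text
9.125 [0.4329 0.233  0.3137] 0.7025523679550919
[310.8638 203.998 ] [311.7641 183.6533]
```

View pics/w4.png

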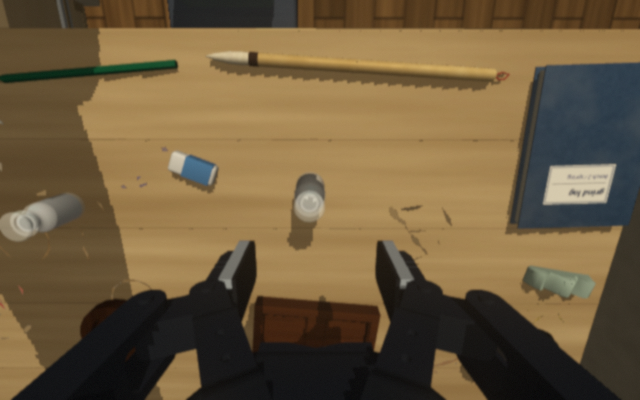

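The jar's stopper is at (310,205), as predicted. The block's near edge runs from (260,298) to (378,307).

Emit:
drive_tool(
  deltas=[
    {"x": -0.02, "y": -0.04, "z": 0.38, "ax": 0, "ay": 0, "az": 0, "gripper": 0.4},
    {"x": 0, "y": 0, "z": 0.35, "ax": 0, "ay": 0, "az": 0, "gripper": 0.4},
    {"x": 0, "y": 0, "z": 0.35, "ax": 0, "ay": 0, "az": 0, "gripper": 0.4},
    {"x": 0, "y": 0, "z": 0.35, "ax": 0, "ay": 0, "az": 0, "gripper": 0.4},
    {"x": 0, "y": 0, "z": 0.35, "ax": 0, "ay": 0, "az": 0, "gripper": 0.4},
    {"x": 0, "y": 0, "z": 0.35, "ax": 0, "ay": 0, "az": 0, "gripper": 0.4},
    {"x": 0, "y": 0, "z": 0, "ax": 0, "ay": 0, "az": 0, "gripper": 0.4},
    {"x": 0, "y": 0, "z": 0, "ax": 0, "ay": 0, "az": 0, "gripper": -1},
    {"x": 0, "y": 0, "z": 0, "ax": 0, "ay": 0, "az": 0, "gripper": -1},
    {"x": 0, "y": 0, "z": 0, "ax": 0, "ay": 0, "az": 0, "gripper": -1},
    {"x": 0, "y": 0, "z": 0, "ax": 0, "ay": 0, "az": 0, "gripper": -1},
    {"x": 0, "y": 0, "z": 0, "ax": 0, "ay": 0, "az": 0, "gripper": -1},
    {"x": 0, "y": 0, "z": -0.5, "ax": 0, "ay": 0, "az": 0, "gripper": -1},
    {"x": 0, "y": 0, "z": -0.5, "ax": 0, "ay": 0, "az": 0, "gripper": -1},
    {"x": -0.5, "y": 0, "z": -0.5, "ax": 0, "ay": 0, "az": 0, "gripper": -1},
    {"x": -0.5, "y": 0, "z": -0.4, "ax": 0, "ay": 0, "az": 0, "gripper": -1},
    {"x": -0.5, "y": 0, "z": 0, "ax": 0, "ay": 0, "az": 0, "gripper": -1},
    {"x": -0.5, "y": 0, "z": 0, "ax": 0, "ay": 0, "az": 0, "gripper": -1},
    {"x": 0, "y": 0, "z": 0, "ax": 0, "ay": 0, "az": 0, "gripper": -1},
  ],
)

```text
time_s: 11.6
tool_pos: [0.5565, 0.2278, 0.2999]
eef_rot: [[-1.0, 0.004, 0.001], [0.004, 1.0, -0.0], [-0.001, -0.0, -1.0]]
ft_force: [-0.4, -1.4, -1.0]
opening: 0.28
finger_force: 59.6
```

```bash
python3 - <<'E'
from h import *
s=ctrl.observe(); i=capture("wrist"); cv2.imwrite("pics/w5.png",i[:,:,::-1])
print(s["time_s"],s["tool_pos"],s["opening"])
E
```

```text
11.6 [0.5565 0.2278 0.2999] 0.2795281641123006
```

View pics/w5.png

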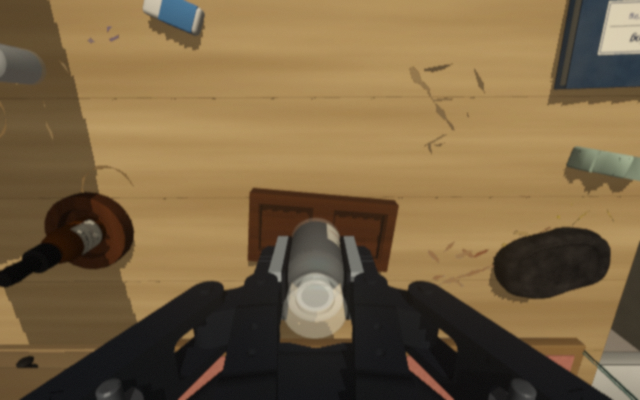

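The bottle stands upright in its stand at (88,235). The block's top corners are (252,190), (396,203), (388,270), (249,262), and the jar's near bottom edge is at about (315,219).

```bash
python3 - <<'E'
from h import *
P=np.array([pt("wrist",u,v,.016)[:2] for u,v in[(252,190),(396,203),(388,270),(249,262)]]);print(P,P.mean(0));Q=np.roll(P,-1,0)-P;print(np.linalg.norm(Q,axis=1),np.degrees(np.arctan2(Q[:,1],Q[:,0])))
c=P.mean(0);a=np.radians(86+90)
t=np.arctan2(*(Q[0]-Q[2])[::-1]);d=np.array([np.cos(t),np.sin(t)]);print(np.degrees(t),c+.033*d,c-.033*d)
s=ctrl.observe();z=s["tool_pos"][2]-.186;x,y=s["tool_pos"][:2];print(px("wrist",[x-.0135,y,z],s))
E
```

```text
[[0.5542 0.1744]
 [0.5664 0.2992]
 [0.6324 0.2966]
 [0.6236 0.1672]] [0.5942 0.2344]
[0.1254 0.066  0.1296 0.0697] [ 84.4251  -2.3065 -93.878  174.0897]
85.28760994990998 [0.5969 0.2673] [0.5914 0.2015]
[313.7184 217.5459]
```

Emit:
drive_tool(
  deltas=[
    {"x": -0.34, "y": 0.33, "z": 0, "ax": 0, "ay": 0, "az": 0, "gripper": -1},
    {"x": -0.34, "y": 0.33, "z": 0, "ax": 0, "ay": 0, "az": 0, "gripper": -1},
    {"x": 0, "y": 0, "z": 0.38, "ax": 0, "ay": 0, "az": 0, "gripper": -1},
    {"x": 0, "y": 0, "z": 0.38, "ax": 0, "ay": 0, "az": 0, "gripper": -1},
    {"x": 0, "y": 0, "z": 0.38, "ax": 0, "ay": 0, "az": 0, "gripper": -1},
    {"x": 0, "y": 0, "z": 0.32, "ax": 0, "ay": 0, "az": 0, "gripper": -1},
    {"x": 0, "y": 0, "z": 0.16, "ax": 0, "ay": 0, "az": 0, "gripper": -1},
    {"x": 0, "y": 0, "z": 0.16, "ax": 0, "ay": 0, "az": 0, "gripper": -1},
    {"x": 0, "y": 0, "z": 0, "ax": 0, "ay": 0, "az": 0, "gripper": -1},
    {"x": 0, "y": 0, "z": 0, "ax": 0, "ay": 0, "az": 0, "gripper": -1},
    {"x": 0, "y": 0, "z": 0, "ax": 0, "ay": 0, "az": 0, "gripper": 0.2},
    {"x": 0, "y": 0, "z": 0, "ax": 0, "ay": 0, "az": 0, "gripper": 0.2},
    {"x": 0, "y": 0, "z": 0, "ax": 0, "ay": 0, "az": 0, "gripper": 0.2},
    {"x": 0, "y": 0, "z": 0, "ax": 0, "ay": 0, "az": 0, "gripper": 0.2},
  ],
)

```text
time_s: 13.4
tool_pos: [0.5962, 0.268, 0.1929]
eef_rot: [[-1.0, 0.002, -0.0], [0.002, 1.0, -0.0], [0.0, -0.0, -1.0]]
ft_force: [-0.4, -1.0, 0.5]
opening: 0.6
finger_force: 0.0
```

Emit:
drive_tool(
  deltas=[
    {"x": 0, "y": 0, "z": -0.5, "ax": 0, "ay": 0, "az": 0, "gripper": 0.2},
    {"x": 0, "y": 0, "z": -0.5, "ax": 0, "ay": 0, "az": 0, "gripper": 0.4},
    {"x": 0, "y": 0, "z": -0.5, "ax": 0, "ay": 0, "az": 0, "gripper": 0.4},
    {"x": 0, "y": 0, "z": -0.5, "ax": 0, "ay": 0, "az": 0, "gripper": 0.4},
    {"x": 0.47, "y": 0, "z": 0, "ax": 0, "ay": 0, "az": 0, "gripper": 0.4},
    {"x": 0.47, "y": -0.5, "z": 0, "ax": 0, "ay": 0, "az": 0, "gripper": 0.4},
    {"x": 0.47, "y": -0.5, "z": 0, "ax": 0, "ay": 0, "az": 0, "gripper": 0.4},
    {"x": 0.47, "y": -0.5, "z": 0, "ax": 0, "ay": 0, "az": 0, "gripper": 0.4},
    {"x": 0.46, "y": -0.5, "z": 0, "ax": 0, "ay": 0, "az": 0, "gripper": 0.4},
    {"x": 0, "y": -0.5, "z": 0, "ax": 0, "ay": 0, "az": 0, "gripper": 0.4},
    {"x": 0, "y": -0.5, "z": 0, "ax": 0, "ay": 0, "az": 0, "gripper": 0.4},
    {"x": 0, "y": -0.5, "z": 0, "ax": 0, "ay": 0, "az": 0, "gripper": 0.4},
    {"x": 0, "y": -0.5, "z": 0, "ax": 0, "ay": 0, "az": 0, "gripper": 0.4},
    {"x": 0, "y": -0.5, "z": 0, "ax": 0, "ay": 0, "az": 0, "gripper": 0.4},
    {"x": 0, "y": 0, "z": 0, "ax": 0, "ay": 0, "az": 0, "gripper": 0.4},
  ],
)

```text
time_s: 15.28
tool_pos: [0.4552, -0.0034, 0.313]
eef_rot: [[-1.0, 0.005, -0.0], [0.005, 1.0, -0.001], [0.0, -0.001, -1.0]]
ft_force: [0.2, 0.5, -0.2]
opening: 0.698
finger_force: 0.0
```

```bash
python3 - <<'E'
from h import *
s=ctrl.observe(); i=capture("wrist"); cv2.imwrite("pics/w6.png",i[:,:,::-1])
print(s["time_s"],s["tool_pos"],s["opening"])
print(px("wrist",[.4565,-.003,.061],s),px("wrist",[.4565,-.003,0],s))
E
```

```text
15.275 [ 0.4552 -0.0034  0.313 ] 0.6977057004741481
[315.1547 204.517 ] [315.2951 184.0074]
```

View pics/w6.png

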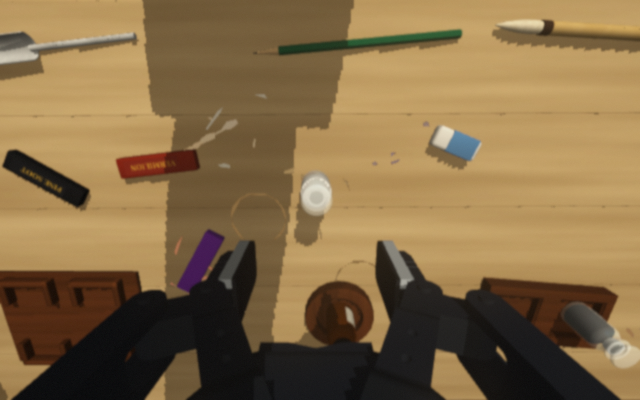

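The white jar is at about (316,200), so about (0.4535, −0.002), and the dark jar stands in its pocket at right. The black stick spans (5,155) to (88,203) and the red stick (117,166) to (199,160).

Emit:
drive_tool(
  deltas=[
    {"x": 0.03, "y": 0.02, "z": 0.37, "ax": 0, "ay": 0, "az": 0, "gripper": 0.4},
    {"x": 0, "y": 0, "z": 0.35, "ax": 0, "ay": 0, "az": 0, "gripper": 0.4},
    {"x": 0, "y": 0, "z": 0.35, "ax": 0, "ay": 0, "az": 0, "gripper": 0.4},
    {"x": 0, "y": 0, "z": 0.35, "ax": 0, "ay": 0, "az": 0, "gripper": 0.4},
    {"x": 0, "y": 0, "z": 0.35, "ax": 0, "ay": 0, "az": 0, "gripper": 0.4},
    {"x": 0, "y": 0, "z": 0.35, "ax": 0, "ay": 0, "az": 0, "gripper": 0.4},
    {"x": 0, "y": 0, "z": 0, "ax": 0, "ay": 0, "az": 0, "gripper": 0.4},
    {"x": 0, "y": 0, "z": 0, "ax": 0, "ay": 0, "az": 0, "gripper": -1},
    {"x": 0, "y": 0, "z": 0, "ax": 0, "ay": 0, "az": 0, "gripper": -1},
    {"x": 0, "y": 0, "z": 0, "ax": 0, "ay": 0, "az": 0, "gripper": -1},
    {"x": 0, "y": 0, "z": 0, "ax": 0, "ay": 0, "az": 0, "gripper": -1},
    {"x": 0, "y": 0, "z": 0, "ax": 0, "ay": 0, "az": 0, "gripper": -1},
    {"x": 0, "y": 0, "z": -0.5, "ax": 0, "ay": 0, "az": 0, "gripper": -1},
    {"x": 0, "y": 0, "z": -0.5, "ax": 0, "ay": 0, "az": 0, "gripper": -1},
    {"x": 0, "y": 0, "z": -0.5, "ax": 0, "ay": 0, "az": 0, "gripper": -1},
    {"x": 0, "y": 0, "z": -0.5, "ax": 0, "ay": 0, "az": 0, "gripper": -1},
  ],
)

```text
time_s: 17.32
tool_pos: [0.4533, -0.0005, 0.3073]
eef_rot: [[-1.0, 0.002, 0.001], [0.002, 1.0, -0.0], [-0.001, -0.0, -1.0]]
ft_force: [-0.0, -0.3, -1.0]
opening: 0.287
finger_force: 59.3
```

Emit:
drive_tool(
  deltas=[
    {"x": -0.29, "y": 0.42, "z": 0, "ax": 0, "ay": 0, "az": 0, "gripper": -1},
    {"x": -0.29, "y": 0.42, "z": 0, "ax": 0, "ay": 0, "az": 0, "gripper": -1},
    {"x": -0.29, "y": 0.42, "z": 0, "ax": 0, "ay": 0, "az": 0, "gripper": -1},
    {"x": -0.29, "y": 0.42, "z": 0, "ax": 0, "ay": 0, "az": 0, "gripper": -1},
    {"x": -0.29, "y": 0.42, "z": 0, "ax": 0, "ay": 0, "az": 0, "gripper": -1},
    {"x": -0.29, "y": 0.42, "z": 0, "ax": 0, "ay": 0, "az": 0, "gripper": -1},
    {"x": -0.29, "y": 0.42, "z": 0, "ax": 0, "ay": 0, "az": 0, "gripper": -1},
    {"x": -0.29, "y": 0.42, "z": 0, "ax": 0, "ay": 0, "az": 0, "gripper": -1},
    {"x": 0, "y": 0, "z": 0, "ax": 0, "ay": 0, "az": 0, "gripper": -1},
    {"x": 0, "y": 0, "z": 0, "ax": 0, "ay": 0, "az": 0, "gripper": -1},
  ],
)

```text
time_s: 18.58
tool_pos: [0.5928, 0.2003, 0.306]
eef_rot: [[-1.0, 0.002, -0.0], [0.002, 1.0, -0.001], [0.0, -0.001, -1.0]]
ft_force: [-0.5, -0.4, -1.0]
opening: 0.29
finger_force: 59.4
```

```bash
python3 - <<'E'
from h import *
s=ctrl.observe(); i=capture("wrist"); cv2.imwrite("pics/w7.png",i[:,:,::-1])
z=s["tool_pos"][2]-.186;x,y=s["tool_pos"][:2];print(s["tool_pos"],px("wrist",[x-.0135,y,z],s))
E
```

```text
[0.5928 0.2003 0.306 ] [313.9246 217.6075]
```

View pics/w7.png

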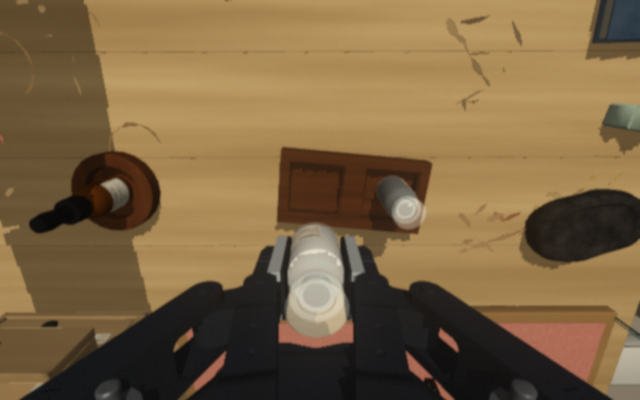

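The left pocket's centre is at about (316,188) and the jar's near bottom edge at row 223, so the jar sits about 2.5 mm toward +x in the grip. I shift −5 mm in x and lower.

Emit:
drive_tool(
  deltas=[
    {"x": 0.08, "y": 0.03, "z": 0.38, "ax": 0, "ay": 0, "az": 0, "gripper": -1},
    {"x": 0, "y": 0, "z": 0.38, "ax": 0, "ay": 0, "az": 0, "gripper": -1},
    {"x": 0, "y": 0, "z": 0.38, "ax": 0, "ay": 0, "az": 0, "gripper": -1},
    {"x": 0, "y": 0, "z": 0.38, "ax": 0, "ay": 0, "az": 0, "gripper": -1},
    {"x": 0, "y": 0, "z": 0.18, "ax": 0, "ay": 0, "az": 0, "gripper": -1},
    {"x": 0, "y": 0, "z": 0.18, "ax": 0, "ay": 0, "az": 0, "gripper": -1},
    {"x": 0, "y": 0, "z": 0, "ax": 0, "ay": 0, "az": 0, "gripper": -1},
    {"x": 0, "y": 0, "z": 0, "ax": 0, "ay": 0, "az": 0, "gripper": -1},
    {"x": 0, "y": 0, "z": 0, "ax": 0, "ay": 0, "az": 0, "gripper": 0.1},
    {"x": 0, "y": 0, "z": 0, "ax": 0, "ay": 0, "az": 0, "gripper": 0.1},
    {"x": 0, "y": 0, "z": 0, "ax": 0, "ay": 0, "az": 0, "gripper": 0.1},
    {"x": 0, "y": 0, "z": 0, "ax": 0, "ay": 0, "az": 0, "gripper": 0.1},
    {"x": 0, "y": 0, "z": -0.5, "ax": 0, "ay": 0, "az": 0, "gripper": 0.1},
    {"x": 0, "y": 0, "z": -0.5, "ax": 0, "ay": 0, "az": 0, "gripper": 0.1},
    {"x": 0, "y": 0, "z": -0.5, "ax": 0, "ay": 0, "az": 0, "gripper": 0.1},
    {"x": 0, "y": 0, "z": -0.5, "ax": 0, "ay": 0, "az": 0, "gripper": 0.1},
    {"x": 0, "y": 0, "z": 0, "ax": 0, "ay": 0, "az": 0, "gripper": 0.1},
  ],
)

```text
time_s: 20.75
tool_pos: [0.5885, 0.2028, 0.3148]
eef_rot: [[-1.0, 0.002, 0.003], [0.002, 1.0, 0.001], [-0.003, 0.001, -1.0]]
ft_force: [0.2, 0.7, -1.5]
opening: 0.549
finger_force: 0.0
```

```bash
python3 - <<'E'
from h import *
s=dict(tool_pos=np.array([.4552,-.0034,.313]),eef_rot=np.array([[-1,.005,0],[.005,1,-.001],[0,-.001,-1]]))
for k,c in dict(red=[(117,166),(199,160)],black=[(5,157),(88,197)],purple=[(213,236),(188,285)]).items():
    P=np.array([pt("wrist",u,v,.01,s)[:2] for u,v in c]);q=P[1]-P[0];print(k,P.mean(0),np.linalg.norm(q),np.degrees(np.arctan2(q[1],q[0])))
print(ctrl.observe()["tool_pos"])
E
```

```text
red [ 0.4336 -0.1449] 0.07504040883289496 93.89969084051855
black [ 0.4464 -0.2482] 0.07633765445879682 60.21236637633923
purple [ 0.5327 -0.1181] 0.06267802236746803 -29.794073323409904
[0.5885 0.2028 0.3148]
```

Emit:
drive_tool(
  deltas=[
    {"x": 0.2, "y": -0.45, "z": 0, "ax": 0, "ay": 0, "az": 0, "gripper": 0.1},
    {"x": 0.2, "y": -0.45, "z": 0, "ax": 0, "ay": 0, "az": 0, "gripper": 0.1},
    {"x": 0.2, "y": -0.45, "z": 0, "ax": 0, "ay": 0, "az": 0, "gripper": 0.1},
    {"x": 0.2, "y": -0.45, "z": 0, "ax": 0, "ay": 0, "az": 0, "gripper": 0.1},
    {"x": 0.2, "y": -0.45, "z": 0, "ax": 0, "ay": 0, "az": 0, "gripper": 0.1},
    {"x": 0.2, "y": -0.45, "z": 0, "ax": 0, "ay": 0, "az": 0, "gripper": 0.1},
    {"x": 0.2, "y": -0.45, "z": 0, "ax": 0, "ay": 0, "az": 0, "gripper": 0.1},
    {"x": 0.2, "y": -0.45, "z": 0, "ax": 0, "ay": 0, "az": 0, "gripper": 0.1},
    {"x": 0.2, "y": -0.45, "z": 0, "ax": 0, "ay": 0, "az": 0, "gripper": 0.1},
    {"x": 0.2, "y": -0.45, "z": 0, "ax": 0, "ay": 0, "az": 0, "gripper": 0.1},
    {"x": 0.2, "y": -0.45, "z": 0, "ax": 0, "ay": 0, "az": 0, "gripper": 0.1},
    {"x": 0.2, "y": -0.45, "z": 0, "ax": 0, "ay": 0, "az": 0, "gripper": 0.1},
    {"x": 0.18, "y": -0.45, "z": 0, "ax": 0, "ay": 0, "az": 0, "gripper": 0.1},
    {"x": 0, "y": 0, "z": 0, "ax": 0, "ay": 0, "az": 0, "gripper": 0.1},
  ],
)

```text
time_s: 22.5
tool_pos: [0.4319, -0.1496, 0.3124]
eef_rot: [[-1.0, 0.005, -0.001], [0.005, 1.0, -0.0], [0.001, -0.0, -1.0]]
ft_force: [-0.2, 1.2, 0.2]
opening: 0.548
finger_force: 0.0
```

Emit:
drive_tool(
  deltas=[
    {"x": 0, "y": 0, "z": 0, "ax": 0, "ay": 0, "az": 0.95, "gripper": 0.1},
    {"x": 0, "y": 0, "z": 0, "ax": 0, "ay": 0, "az": 0.95, "gripper": 0.1},
    {"x": 0, "y": 0, "z": 0, "ax": 0, "ay": 0, "az": 0.95, "gripper": 0.1},
    {"x": 0, "y": 0, "z": 0, "ax": 0, "ay": 0, "az": 0.95, "gripper": 0.1},
    {"x": 0, "y": 0, "z": 0, "ax": 0, "ay": 0, "az": 0.95, "gripper": 0.1},
    {"x": 0, "y": 0, "z": 0, "ax": 0, "ay": 0, "az": 0.95, "gripper": 0.1},
    {"x": 0, "y": 0, "z": 0, "ax": 0, "ay": 0, "az": 0.95, "gripper": 0.1},
    {"x": 0, "y": 0, "z": 0, "ax": 0, "ay": 0, "az": 0.95, "gripper": 0.1},
    {"x": 0, "y": 0, "z": 0, "ax": 0, "ay": 0, "az": 0.95, "gripper": 0.1},
    {"x": 0, "y": 0, "z": 0, "ax": 0, "ay": 0, "az": 0.95, "gripper": 0.1},
    {"x": 0, "y": 0, "z": 0, "ax": 0, "ay": 0, "az": 0.95, "gripper": 0.1},
    {"x": 0, "y": 0, "z": 0, "ax": 0, "ay": 0, "az": 0.95, "gripper": 0.1},
    {"x": 0, "y": 0, "z": 0, "ax": 0, "ay": 0, "az": 0.95, "gripper": 0.1},
    {"x": 0, "y": 0, "z": 0, "ax": 0, "ay": 0, "az": 0.95, "gripper": 0.1},
    {"x": 0, "y": 0, "z": 0, "ax": 0, "ay": 0, "az": 0.95, "gripper": 0.1},
    {"x": 0, "y": 0, "z": 0, "ax": 0, "ay": 0, "az": 0.95, "gripper": 0.1},
    {"x": 0, "y": 0, "z": 0, "ax": 0, "ay": 0, "az": 0.95, "gripper": 0.1},
    {"x": 0, "y": 0, "z": 0, "ax": 0, "ay": 0, "az": 0.95, "gripper": 0.1},
    {"x": 0, "y": 0, "z": 0, "ax": 0, "ay": 0, "az": 0, "gripper": 0.1},
  ],
)

```text
time_s: 24.88
tool_pos: [0.4329, -0.1473, 0.3126]
eef_rot: [[-0.078, 0.997, -0.0], [0.997, 0.078, 0.0], [0.0, -0.0, -1.0]]
ft_force: [-0.9, -0.2, 0.8]
opening: 0.548
finger_force: 0.0
```

```bash
python3 - <<'E'
from h import *
s=ctrl.observe(); i=capture("wrist"); cv2.imwrite("pics/w8.png",i[:,:,::-1])
print(s["tool_pos"],s["eef_rot"],px("wrist",[.4336,-.148,.01],s),s["qpos"])
E
```

```text
[ 0.4329 -0.1473  0.3126] [[-0.0777  0.997  -0.0005]
 [ 0.997   0.0777  0.    ]
 [ 0.     -0.0005 -1.    ]] [315.8949 187.6053] [ 0.2112  0.7023  0.0816  2.0133 -0.1261  0.4311  0.4661]
```

View pics/w8.png

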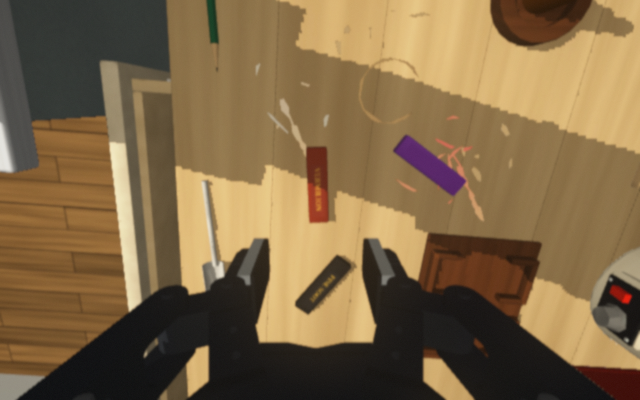

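The red stick is centred at (317.5,185) and within 2° of the tool's x axis.

Emit:
drive_tool(
  deltas=[
    {"x": 0.03, "y": 0.04, "z": 0.38, "ax": 0, "ay": 0, "az": 0, "gripper": 0.1},
    {"x": 0, "y": 0, "z": 0.38, "ax": 0, "ay": 0, "az": 0, "gripper": 0.1},
    {"x": 0, "y": 0, "z": 0.38, "ax": 0, "ay": 0, "az": 0, "gripper": 0.1},
    {"x": 0, "y": 0, "z": 0.38, "ax": 0, "ay": 0, "az": 0, "gripper": 0.1},
    {"x": 0, "y": 0, "z": 0.38, "ax": 0, "ay": 0, "az": 0, "gripper": 0.1},
    {"x": 0, "y": 0, "z": 0.2, "ax": 0, "ay": 0, "az": 0, "gripper": 0.1},
    {"x": 0, "y": 0, "z": 0.19, "ax": 0, "ay": 0, "az": 0, "gripper": 0.1},
    {"x": 0, "y": 0, "z": 0, "ax": 0, "ay": 0, "az": 0, "gripper": 0.1},
    {"x": 0, "y": 0, "z": 0, "ax": 0, "ay": 0, "az": 0, "gripper": -1},
    {"x": 0, "y": 0, "z": 0, "ax": 0, "ay": 0, "az": 0, "gripper": -1},
    {"x": 0, "y": 0, "z": 0, "ax": 0, "ay": 0, "az": 0, "gripper": -1},
    {"x": 0, "y": 0, "z": 0, "ax": 0, "ay": 0, "az": 0, "gripper": -1},
    {"x": 0, "y": 0, "z": 0, "ax": 0, "ay": 0, "az": 0, "gripper": -1},
  ],
)

```text
time_s: 26.55
tool_pos: [0.4351, -0.146, 0.1763]
eef_rot: [[-0.077, 0.997, 0.001], [0.997, 0.077, -0.0], [-0.0, 0.001, -1.0]]
ft_force: [-0.6, -0.2, 10.1]
opening: 0.195
finger_force: 58.6
```

Emit:
drive_tool(
  deltas=[
    {"x": 0, "y": 0, "z": -0.5, "ax": 0, "ay": 0, "az": 0, "gripper": -1},
    {"x": 0, "y": 0, "z": -0.6, "ax": 0, "ay": 0, "az": -0.9, "gripper": -1},
    {"x": 0, "y": 0, "z": -0.6, "ax": 0, "ay": 0, "az": -0.9, "gripper": -1},
    {"x": 0, "y": 0, "z": -0.5, "ax": 0, "ay": 0, "az": -0.9, "gripper": -1},
    {"x": 0, "y": 0, "z": 0, "ax": 0, "ay": 0, "az": -0.9, "gripper": -1},
    {"x": 0, "y": 0, "z": 0, "ax": 0, "ay": 0, "az": -0.9, "gripper": -1},
    {"x": 0, "y": 0, "z": 0, "ax": 0, "ay": 0, "az": -0.9, "gripper": -1},
    {"x": 0, "y": 0, "z": 0, "ax": 0, "ay": 0, "az": -0.9, "gripper": -1},
    {"x": 0, "y": 0, "z": 0, "ax": 0, "ay": 0, "az": -0.9, "gripper": -1},
    {"x": 0, "y": 0, "z": 0, "ax": 0, "ay": 0, "az": -0.9, "gripper": -1},
    {"x": 0, "y": 0, "z": 0, "ax": 0, "ay": 0, "az": -0.9, "gripper": -1},
    {"x": 0, "y": 0, "z": 0, "ax": 0, "ay": 0, "az": -0.9, "gripper": -1},
    {"x": 0, "y": 0, "z": 0, "ax": 0, "ay": 0, "az": -0.9, "gripper": -1},
    {"x": 0, "y": 0, "z": 0, "ax": 0, "ay": 0, "az": -0.9, "gripper": -1},
    {"x": 0, "y": 0, "z": 0, "ax": 0, "ay": 0, "az": -0.9, "gripper": -1},
    {"x": 0, "y": 0, "z": 0, "ax": 0, "ay": 0, "az": -0.9, "gripper": -1},
    {"x": 0, "y": 0, "z": 0, "ax": 0, "ay": 0, "az": -0.9, "gripper": -1},
    {"x": 0, "y": 0, "z": 0, "ax": 0, "ay": 0, "az": -0.9, "gripper": -1},
    {"x": 0, "y": 0, "z": 0, "ax": 0, "ay": 0, "az": -0.9, "gripper": -1},
    {"x": 0, "y": 0, "z": 0, "ax": 0, "ay": 0, "az": -0.9, "gripper": -1},
  ],
)

```text
time_s: 29.05
tool_pos: [0.4349, -0.146, 0.308]
eef_rot: [[-1.0, -0.001, 0.0], [-0.001, 1.0, -0.001], [-0.0, -0.001, -1.0]]
ft_force: [-0.2, -0.7, -0.4]
opening: 0.194
finger_force: 59.3
```

Emit:
drive_tool(
  deltas=[
    {"x": -0.3, "y": -0.24, "z": 0, "ax": 0, "ay": 0, "az": 0, "gripper": -1},
    {"x": -0.4, "y": -0.24, "z": 0, "ax": 0, "ay": 0, "az": 0, "gripper": -1},
    {"x": -0.4, "y": -0.24, "z": 0, "ax": 0, "ay": 0, "az": 0, "gripper": -1},
    {"x": -0.4, "y": -0.24, "z": 0, "ax": 0, "ay": 0, "az": 0, "gripper": -1},
    {"x": -0.4, "y": -0.24, "z": 0, "ax": 0, "ay": 0, "az": 0, "gripper": -1},
    {"x": -0.4, "y": -0.24, "z": 0, "ax": 0, "ay": 0, "az": 0, "gripper": -1},
    {"x": 0, "y": 0, "z": 0, "ax": 0, "ay": 0, "az": 0, "gripper": -1},
    {"x": 0, "y": 0, "z": 0, "ax": 0, "ay": 0, "az": 0, "gripper": -1},
  ],
)

```text
time_s: 30.05
tool_pos: [0.5724, -0.2324, 0.3077]
eef_rot: [[-1.0, 0.002, -0.0], [0.002, 1.0, -0.0], [0.0, -0.0, -1.0]]
ft_force: [-0.7, 0.1, -0.5]
opening: 0.199
finger_force: 59.3
```

```bash
python3 - <<'E'
from h import *
s=ctrl.observe(); i=capture("wrist"); cv2.imwrite("pics/w9.png",i[:,:,::-1])
print(s["tool_pos"],s["eef_rot"],px("wrist",[.6,-.268,.016],s),px("wrist",[.6,-.233,.006],s))
E
```

```text
[ 0.5724 -0.2324  0.3077] [[-1.      0.0019 -0.0003]
 [ 0.0019  1.     -0.0002]
 [ 0.0003 -0.0002 -1.    ]] [275.6837 218.0173] [314.0997 214.1047]
```

View pics/w9.png

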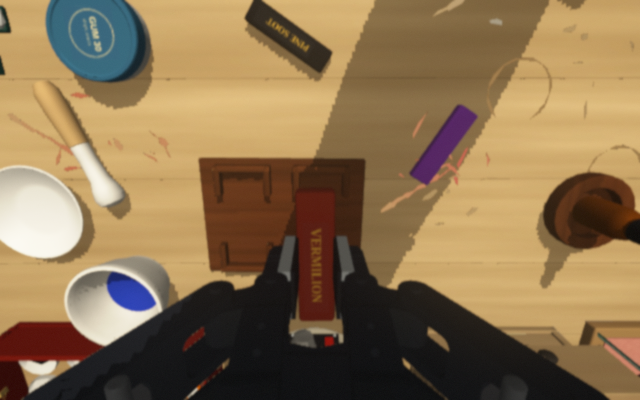

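The red stick is held straight over the tray. The tray's near edge runs from (200,159) to (365,158), and its left far corner is at (212,272). The bays' end lips are centred at columns 243.5 and 321.5, row 168. The black stick spans (248,15) to (328,63).

```bash
python3 - <<'E'
from h import *
for u,v,z in[(200,159,.006),(365,158,.006),(212,272,.006),(243.5,168,.016),(321.5,168,.016)]: print(pt("wrist",u,v,z))
P=np.array([pt("wrist",u,v,.01)[:2] for u,v in[(252,14),(327,57)]]);q=P[1]-P[0];print(P.mean(0),np.linalg.norm(q),np.degrees(np.arctan2(q[1],q[0])))
s=ctrl.observe();p=s["tool_pos"];print([px("wrist",[p[0]+d,p[1],p[2]-.166],s) for d in(-.036,.036)])
E
```

```text
[ 0.5473 -0.3348  0.006 ]
[ 0.5467 -0.1873  0.006 ]
[ 0.6617 -0.3355  0.006 ]
[ 0.5535 -0.2941  0.016 ]
[ 0.5536 -0.2263  0.016 ]
[ 0.4489 -0.2513] 0.06590542652527547 62.21167749219898
[array([313.4071, 187.6289]), array([313.9645, 318.9854])]
```

Emit:
drive_tool(
  deltas=[
    {"x": -0.26, "y": 0.05, "z": 0, "ax": 0, "ay": 0, "az": 0, "gripper": -1},
    {"x": -0.27, "y": 0.06, "z": 0.3, "ax": 0, "ay": 0, "az": 0, "gripper": -1},
    {"x": 0, "y": 0, "z": 0.38, "ax": 0, "ay": 0, "az": 0, "gripper": -1},
    {"x": 0, "y": 0, "z": 0.38, "ax": 0, "ay": 0, "az": 0, "gripper": -1},
    {"x": 0, "y": 0, "z": 0.38, "ax": 0, "ay": 0, "az": 0, "gripper": -1},
    {"x": 0, "y": 0, "z": 0.24, "ax": 0, "ay": 0, "az": 0, "gripper": -1},
    {"x": 0, "y": 0, "z": 0.2, "ax": 0, "ay": 0, "az": 0, "gripper": -1},
    {"x": 0, "y": 0, "z": 0.18, "ax": 0, "ay": 0, "az": 0, "gripper": -1},
    {"x": 0, "y": 0, "z": 0, "ax": 0, "ay": 0, "az": 0, "gripper": -1},
    {"x": 0, "y": 0, "z": 0, "ax": 0, "ay": 0, "az": 0, "gripper": -1},
    {"x": 0, "y": 0, "z": 0, "ax": 0, "ay": 0, "az": 0, "gripper": -0.2},
    {"x": 0, "y": 0, "z": 0, "ax": 0, "ay": 0, "az": 0, "gripper": -0.2},
    {"x": 0, "y": 0, "z": 0, "ax": 0, "ay": 0, "az": 0, "gripper": -0.2},
  ],
)

```text
time_s: 31.72
tool_pos: [0.6046, -0.2262, 0.184]
eef_rot: [[-1.0, 0.002, 0.0], [0.002, 1.0, -0.0], [-0.0, -0.0, -1.0]]
ft_force: [-0.4, -0.1, 0.1]
opening: 0.402
finger_force: 0.0
```

Emit:
drive_tool(
  deltas=[
    {"x": 0, "y": 0, "z": -0.4, "ax": 0, "ay": 0, "az": 0, "gripper": -0.2},
    {"x": 0, "y": 0, "z": -0.6, "ax": 0, "ay": 0, "az": 0, "gripper": 0.1},
    {"x": 0, "y": 0, "z": -0.6, "ax": 0, "ay": 0, "az": 0, "gripper": 0.1},
    {"x": 0, "y": 0, "z": -0.5, "ax": 0, "ay": 0, "az": 0, "gripper": 0.1},
    {"x": 0.4, "y": -0.08, "z": 0, "ax": 0, "ay": 0, "az": 0, "gripper": 0.1},
    {"x": 0.45, "y": -0.08, "z": 0, "ax": 0, "ay": 0, "az": 0, "gripper": 0.1},
    {"x": 0.45, "y": -0.08, "z": 0, "ax": 0, "ay": 0, "az": 0, "gripper": 0.1},
    {"x": 0.45, "y": -0.08, "z": 0, "ax": 0, "ay": 0, "az": 0, "gripper": 0.1},
    {"x": 0.45, "y": -0.08, "z": 0, "ax": 0, "ay": 0, "az": 0, "gripper": 0.1},
    {"x": 0.43, "y": -0.05, "z": 0, "ax": 0, "ay": 0, "az": 0, "gripper": 0.1},
    {"x": 0, "y": 0, "z": 0, "ax": 0, "ay": 0, "az": 1, "gripper": 0.1},
    {"x": 0, "y": 0, "z": 0, "ax": 0, "ay": 0, "az": 1, "gripper": 0.1},
    {"x": 0, "y": 0, "z": 0, "ax": 0, "ay": 0, "az": 1, "gripper": 0.1},
    {"x": 0, "y": 0, "z": 0, "ax": 0, "ay": 0, "az": 1, "gripper": 0.1},
    {"x": 0, "y": 0, "z": 0, "ax": 0, "ay": 0, "az": 1, "gripper": 0.1},
    {"x": 0, "y": 0, "z": 0, "ax": 0, "ay": 0, "az": 1, "gripper": 0.1},
    {"x": 0, "y": 0, "z": 0, "ax": 0, "ay": 0, "az": 1, "gripper": 0.1},
    {"x": 0, "y": 0, "z": 0, "ax": 0, "ay": 0, "az": 1, "gripper": 0.1},
  ],
)

```text
time_s: 33.98
tool_pos: [0.4468, -0.2528, 0.3101]
eef_rot: [[-0.763, 0.647, 0.0], [0.647, 0.763, -0.0], [-0.0, 0.0, -1.0]]
ft_force: [-0.1, -0.5, -0.5]
opening: 0.549
finger_force: 0.0
```

Emit:
drive_tool(
  deltas=[
    {"x": 0, "y": 0, "z": 0, "ax": 0, "ay": 0, "az": 1, "gripper": 0.1},
    {"x": 0, "y": 0, "z": 0, "ax": 0, "ay": 0, "az": 1, "gripper": 0.1},
    {"x": 0, "y": 0, "z": 0, "ax": 0, "ay": 0, "az": 1, "gripper": 0.1},
    {"x": 0, "y": 0, "z": 0, "ax": 0, "ay": 0, "az": 1, "gripper": 0.1},
    {"x": 0, "y": 0, "z": 0, "ax": 0, "ay": 0, "az": 1, "gripper": 0.1},
    {"x": 0, "y": 0, "z": 0, "ax": 0, "ay": 0, "az": 1, "gripper": 0.1},
    {"x": 0, "y": 0, "z": 0, "ax": 0, "ay": 0, "az": 1, "gripper": 0.1},
    {"x": 0, "y": 0, "z": 0, "ax": 0, "ay": 0, "az": 1, "gripper": 0.1},
    {"x": 0, "y": 0, "z": 0, "ax": 0, "ay": 0, "az": 1, "gripper": 0.1},
    {"x": 0, "y": 0, "z": 0, "ax": 0, "ay": 0, "az": 1, "gripper": 0.1},
    {"x": 0, "y": 0, "z": 0, "ax": 0, "ay": 0, "az": 1, "gripper": 0.1},
    {"x": 0, "y": 0, "z": 0, "ax": 0, "ay": 0, "az": 1, "gripper": 0.1},
    {"x": 0, "y": 0, "z": 0, "ax": 0, "ay": 0, "az": 1, "gripper": 0.1},
    {"x": 0, "y": 0, "z": 0, "ax": 0, "ay": 0, "az": 1, "gripper": 0.1},
    {"x": 0, "y": 0, "z": 0, "ax": 0, "ay": 0, "az": 1, "gripper": 0.1},
    {"x": 0, "y": 0, "z": 0, "ax": 0, "ay": 0, "az": 1, "gripper": 0.1},
    {"x": 0, "y": 0, "z": 0, "ax": 0, "ay": 0, "az": 0, "gripper": 0.1},
    {"x": 0, "y": 0, "z": 0, "ax": 0, "ay": 0, "az": 0, "gripper": 0.1},
  ],
)

```text
time_s: 36.22
tool_pos: [0.4468, -0.2528, 0.31]
eef_rot: [[0.5, 0.866, 0.0], [0.866, -0.5, -0.0], [-0.0, 0.0, -1.0]]
ft_force: [0.6, 0.9, 0.7]
opening: 0.547
finger_force: 0.0
```

```bash
python3 - <<'E'
from h import *
s=ctrl.observe(); i=capture("wrist"); cv2.imwrite("pics/w10.png",i[:,:,::-1])
p=s["tool_pos"];print(p,s["eef_rot"],px("wrist",[p[0],p[1],.01],s))
E
```

```text
[ 0.4468 -0.2528  0.31  ] [[ 0.5     0.866   0.0001]
 [ 0.866  -0.5    -0.0001]
 [-0.0001  0.0002 -1.    ]] [315.6614 187.6246]
```

View pics/w10.png

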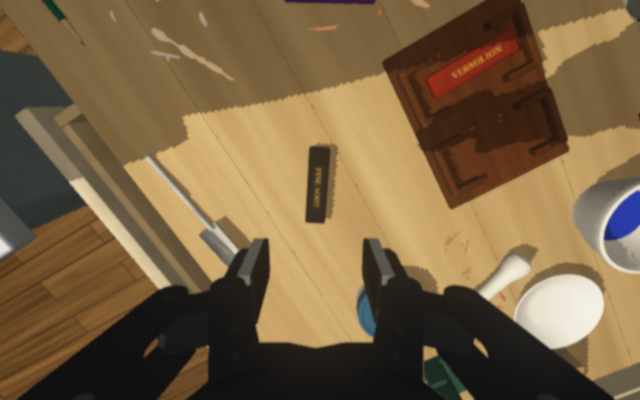

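The red stick lies flat in its bay at (473,65). The black stick is centred at (318.5,184) and tilted about 3°.

Emit:
drive_tool(
  deltas=[
    {"x": 0.055, "y": 0.04, "z": 0.38, "ax": 0, "ay": 0, "az": 0.6, "gripper": 0.1},
    {"x": 0, "y": 0, "z": 0.38, "ax": 0, "ay": 0, "az": 0, "gripper": 0.1},
    {"x": 0, "y": 0, "z": 0.38, "ax": 0, "ay": 0, "az": 0, "gripper": 0.1},
    {"x": 0, "y": 0, "z": 0.38, "ax": 0, "ay": 0, "az": 0, "gripper": 0.1},
    {"x": 0, "y": 0, "z": 0.34, "ax": 0, "ay": 0, "az": 0, "gripper": 0.1},
    {"x": 0, "y": 0, "z": 0.2, "ax": 0, "ay": 0, "az": 0, "gripper": 0.1},
    {"x": 0, "y": 0, "z": 0.16, "ax": 0, "ay": 0, "az": 0, "gripper": 0.1},
    {"x": 0, "y": 0, "z": 0, "ax": 0, "ay": 0, "az": 0, "gripper": 0.1},
    {"x": 0, "y": 0, "z": 0, "ax": 0, "ay": 0, "az": 0, "gripper": -1},
    {"x": 0, "y": 0, "z": 0, "ax": 0, "ay": 0, "az": 0, "gripper": -1},
    {"x": 0, "y": 0, "z": 0, "ax": 0, "ay": 0, "az": 0, "gripper": -1},
    {"x": 0, "y": 0, "z": 0, "ax": 0, "ay": 0, "az": 0, "gripper": -1},
    {"x": 0, "y": 0, "z": 0, "ax": 0, "ay": 0, "az": 0, "gripper": -1},
  ],
)

```text
time_s: 37.9
tool_pos: [0.4506, -0.2512, 0.1775]
eef_rot: [[0.546, 0.838, 0.001], [0.838, -0.546, -0.0], [0.0, 0.001, -1.0]]
ft_force: [0.1, 1.0, 9.2]
opening: 0.197
finger_force: 58.6
```

Emit:
drive_tool(
  deltas=[
    {"x": 0, "y": 0, "z": -0.5, "ax": 0, "ay": 0, "az": 0, "gripper": -1},
    {"x": 0, "y": 0, "z": -0.5, "ax": 0, "ay": 0, "az": 0, "gripper": -1},
    {"x": 0, "y": 0, "z": -0.6, "ax": 0, "ay": 0, "az": 0, "gripper": -1},
    {"x": 0, "y": 0, "z": -0.6, "ax": 0, "ay": 0, "az": 0, "gripper": -1},
    {"x": 0, "y": 0, "z": 0, "ax": 0, "ay": 0, "az": 0.95, "gripper": -1},
    {"x": 0, "y": 0, "z": 0, "ax": 0, "ay": 0, "az": 0.95, "gripper": -1},
    {"x": 0, "y": 0, "z": 0, "ax": 0, "ay": 0, "az": 0.95, "gripper": -1},
    {"x": 0, "y": 0, "z": 0, "ax": 0, "ay": 0, "az": 0.95, "gripper": -1},
    {"x": 0, "y": 0, "z": 0, "ax": 0, "ay": 0, "az": 0.95, "gripper": -1},
    {"x": 0, "y": 0, "z": 0, "ax": 0, "ay": 0, "az": 0.95, "gripper": -1},
    {"x": 0, "y": 0, "z": 0, "ax": 0, "ay": 0, "az": 0.95, "gripper": -1},
    {"x": 0, "y": 0, "z": 0, "ax": 0, "ay": 0, "az": 0.95, "gripper": -1},
    {"x": 0, "y": 0, "z": 0, "ax": 0, "ay": 0, "az": 0.95, "gripper": -1},
    {"x": 0, "y": 0, "z": 0, "ax": 0, "ay": 0, "az": 0.95, "gripper": -1},
    {"x": 0, "y": 0, "z": 0, "ax": 0, "ay": 0, "az": 0.95, "gripper": -1},
    {"x": 0, "y": 0, "z": 0, "ax": 0, "ay": 0, "az": 0.95, "gripper": -1},
    {"x": 0, "y": 0, "z": 0, "ax": 0, "ay": 0, "az": 0, "gripper": -1},
  ],
)

```text
time_s: 40.02
tool_pos: [0.4505, -0.251, 0.309]
eef_rot: [[1.0, -0.001, 0.0], [-0.001, -1.0, -0.0], [0.0, 0.0, -1.0]]
ft_force: [0.2, 0.4, -0.1]
opening: 0.195
finger_force: 59.1
```

The wrist camera would be on the cooker's side in this orientation. I'll turn half round, as I did for the red stick; there is time for it.

Emit:
drive_tool(
  deltas=[
    {"x": 0, "y": 0, "z": 0, "ax": 0, "ay": 0, "az": -1, "gripper": -1},
    {"x": 0, "y": 0, "z": 0, "ax": 0, "ay": 0, "az": -1, "gripper": -1},
    {"x": 0, "y": 0, "z": 0, "ax": 0, "ay": 0, "az": -1, "gripper": -1},
    {"x": 0, "y": 0, "z": 0, "ax": 0, "ay": 0, "az": -1, "gripper": -1},
    {"x": 0, "y": 0, "z": 0, "ax": 0, "ay": 0, "az": -1, "gripper": -1},
    {"x": 0, "y": 0, "z": 0, "ax": 0, "ay": 0, "az": -1, "gripper": -1},
    {"x": 0, "y": 0, "z": 0, "ax": 0, "ay": 0, "az": -1, "gripper": -1},
    {"x": 0, "y": 0, "z": 0, "ax": 0, "ay": 0, "az": -1, "gripper": -1},
    {"x": 0, "y": 0, "z": 0, "ax": 0, "ay": 0, "az": -1, "gripper": -1},
    {"x": 0, "y": 0, "z": 0, "ax": 0, "ay": 0, "az": -1, "gripper": -1},
    {"x": 0, "y": 0, "z": 0, "ax": 0, "ay": 0, "az": -1, "gripper": -1},
    {"x": 0, "y": 0, "z": 0, "ax": 0, "ay": 0, "az": -1, "gripper": -1},
    {"x": 0, "y": 0, "z": 0, "ax": 0, "ay": 0, "az": -1, "gripper": -1},
    {"x": 0, "y": 0, "z": 0, "ax": 0, "ay": 0, "az": -1, "gripper": -1},
    {"x": 0, "y": 0, "z": 0, "ax": 0, "ay": 0, "az": -1, "gripper": -1},
    {"x": 0, "y": 0, "z": 0, "ax": 0, "ay": 0, "az": -1, "gripper": -1},
    {"x": 0, "y": 0, "z": 0, "ax": 0, "ay": 0, "az": -1, "gripper": -1},
    {"x": 0, "y": 0, "z": 0, "ax": 0, "ay": 0, "az": -1, "gripper": -1},
  ],
)

```text
time_s: 42.28
tool_pos: [0.4505, -0.2512, 0.309]
eef_rot: [[-0.003, 1.0, 0.001], [1.0, 0.003, -0.0], [-0.0, 0.001, -1.0]]
ft_force: [0.8, -0.5, -0.3]
opening: 0.19
finger_force: 59.1
```

Emit:
drive_tool(
  deltas=[
    {"x": 0, "y": 0, "z": 0, "ax": 0, "ay": 0, "az": -1, "gripper": -1},
    {"x": 0, "y": 0, "z": 0, "ax": 0, "ay": 0, "az": -1, "gripper": -1},
    {"x": 0, "y": 0, "z": 0, "ax": 0, "ay": 0, "az": -1, "gripper": -1},
    {"x": 0, "y": 0, "z": 0, "ax": 0, "ay": 0, "az": -1, "gripper": -1},
    {"x": 0, "y": 0, "z": 0, "ax": 0, "ay": 0, "az": -1, "gripper": -1},
    {"x": 0, "y": 0, "z": 0, "ax": 0, "ay": 0, "az": -1, "gripper": -1},
    {"x": 0, "y": 0, "z": 0, "ax": 0, "ay": 0, "az": -1, "gripper": -1},
    {"x": 0, "y": 0, "z": 0, "ax": 0, "ay": 0, "az": -1, "gripper": -1},
    {"x": 0, "y": 0, "z": 0, "ax": 0, "ay": 0, "az": -1, "gripper": -1},
    {"x": 0, "y": 0, "z": 0, "ax": 0, "ay": 0, "az": -1, "gripper": -1},
    {"x": 0, "y": 0, "z": 0, "ax": 0, "ay": 0, "az": -1, "gripper": -1},
    {"x": 0, "y": 0, "z": 0, "ax": 0, "ay": 0, "az": -1, "gripper": -1},
    {"x": 0, "y": 0, "z": 0, "ax": 0, "ay": 0, "az": -1, "gripper": -1},
    {"x": 0, "y": 0, "z": 0, "ax": 0, "ay": 0, "az": -1, "gripper": -1},
    {"x": 0, "y": 0, "z": 0, "ax": 0, "ay": 0, "az": -1, "gripper": -1},
    {"x": 0, "y": 0, "z": 0, "ax": 0, "ay": 0, "az": -1, "gripper": -1},
    {"x": 0, "y": 0, "z": 0, "ax": 0, "ay": 0, "az": -1, "gripper": -1},
    {"x": 0, "y": 0, "z": 0, "ax": 0, "ay": 0, "az": -1, "gripper": -1},
    {"x": 0, "y": 0, "z": 0, "ax": 0, "ay": 0, "az": 0, "gripper": -1},
  ],
)

```text
time_s: 44.65
tool_pos: [0.4504, -0.2513, 0.309]
eef_rot: [[-1.0, 0.001, 0.001], [0.001, 1.0, -0.0], [-0.001, -0.0, -1.0]]
ft_force: [-0.2, -0.7, -0.6]
opening: 0.197
finger_force: 59.1
```

Emit:
drive_tool(
  deltas=[
    {"x": -0.42, "y": -0.12, "z": 0, "ax": 0, "ay": 0, "az": 0, "gripper": -1},
    {"x": -0.42, "y": -0.12, "z": 0, "ax": 0, "ay": 0, "az": 0, "gripper": -1},
    {"x": -0.42, "y": -0.12, "z": 0, "ax": 0, "ay": 0, "az": 0, "gripper": -1},
    {"x": -0.42, "y": -0.12, "z": 0, "ax": 0, "ay": 0, "az": 0, "gripper": -1},
    {"x": -0.42, "y": -0.12, "z": 0, "ax": 0, "ay": 0, "az": 0, "gripper": -1},
    {"x": 0, "y": -0.15, "z": 0, "ax": 0, "ay": 0, "az": 0, "gripper": -1},
    {"x": 0, "y": 0, "z": 0, "ax": 0, "ay": 0, "az": 0, "gripper": -1},
    {"x": 0, "y": 0, "z": 0, "ax": 0, "ay": 0, "az": 0, "gripper": -1},
  ],
)

```text
time_s: 45.65
tool_pos: [0.576, -0.2964, 0.309]
eef_rot: [[-1.0, 0.002, -0.0], [0.002, 1.0, -0.0], [0.0, -0.0, -1.0]]
ft_force: [0.6, -0.3, 0.1]
opening: 0.193
finger_force: 59.1
```

```bash
python3 - <<'E'
from h import *
s=ctrl.observe(); i=capture("wrist"); cv2.imwrite("pics/w11.png",i[:,:,::-1])
p=s["tool_pos"];print(p,[px("wrist",[p[0]+d,p[1],p[2]-.166],s) for d in(-.036,.036)],[px("wrist",q,s) for q in([.5536,-.296,.016],[.547,-.336,.006],[.547,-.186,.006])])
E
```

```text
[ 0.576  -0.2964  0.309 ] [array([313.3314, 187.5706]), array([313.9948, 318.9299])] [array([314.8859, 163.58  ]), array([270.1388, 154.2576]), array([438.0332, 153.8018])]
```

View pics/w11.png

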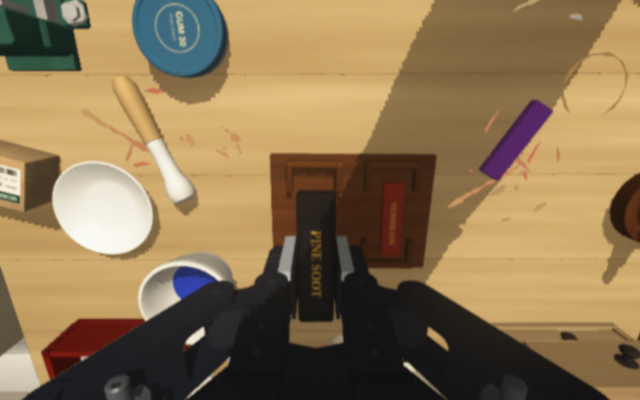

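The black stick is over the left bay, whose end lip is centred at column 314. The red stick is centred in the other bay.

Emit:
drive_tool(
  deltas=[
    {"x": -0.23, "y": 0, "z": 0, "ax": 0, "ay": 0, "az": 0, "gripper": -1},
    {"x": -0.23, "y": 0, "z": 0.3, "ax": 0, "ay": 0, "az": 0, "gripper": -1},
    {"x": 0, "y": 0, "z": 0.38, "ax": 0, "ay": 0, "az": 0, "gripper": -1},
    {"x": 0, "y": 0, "z": 0.38, "ax": 0, "ay": 0, "az": 0, "gripper": -1},
    {"x": 0, "y": 0, "z": 0.38, "ax": 0, "ay": 0, "az": 0, "gripper": -1},
    {"x": 0, "y": 0, "z": 0.24, "ax": 0, "ay": 0, "az": 0, "gripper": -1},
    {"x": 0, "y": 0, "z": 0.2, "ax": 0, "ay": 0, "az": 0, "gripper": -1},
    {"x": 0, "y": 0, "z": 0.19, "ax": 0, "ay": 0, "az": 0, "gripper": -1},
    {"x": 0, "y": 0, "z": 0, "ax": 0, "ay": 0, "az": 0, "gripper": -1},
    {"x": 0, "y": 0, "z": 0, "ax": 0, "ay": 0, "az": 0, "gripper": -1},
    {"x": 0, "y": 0, "z": 0, "ax": 0, "ay": 0, "az": 0, "gripper": -0.2},
    {"x": 0, "y": 0, "z": 0, "ax": 0, "ay": 0, "az": 0, "gripper": -0.2},
    {"x": 0, "y": 0, "z": 0, "ax": 0, "ay": 0, "az": 0, "gripper": -0.2},
  ],
)

```text
time_s: 47.32
tool_pos: [0.604, -0.2966, 0.1846]
eef_rot: [[-1.0, 0.002, 0.0], [0.002, 1.0, -0.0], [-0.0, -0.0, -1.0]]
ft_force: [0.2, -0.3, -0.2]
opening: 0.397
finger_force: 0.0
```

Emit:
drive_tool(
  deltas=[
    {"x": 0, "y": 0, "z": -0.4, "ax": 0, "ay": 0, "az": 0, "gripper": -0.2},
    {"x": 0, "y": 0, "z": -0.6, "ax": 0, "ay": 0, "az": 0, "gripper": -0.2},
    {"x": 0, "y": 0, "z": -0.6, "ax": 0, "ay": 0, "az": 0, "gripper": -0.2},
    {"x": 0, "y": 0, "z": -0.5, "ax": 0, "ay": 0, "az": 0, "gripper": -0.2},
    {"x": 0.4, "y": 0.6, "z": 0, "ax": 0, "ay": 0, "az": 0, "gripper": -0.2},
    {"x": 0.4, "y": 0.6, "z": 0, "ax": 0, "ay": 0, "az": 0, "gripper": -0.2},
    {"x": 0.4, "y": 0.6, "z": 0, "ax": 0, "ay": 0, "az": 0, "gripper": -0.2},
    {"x": 0, "y": 0.6, "z": 0, "ax": 0, "ay": 0, "az": 0, "gripper": -0.2},
    {"x": 0, "y": 0.6, "z": 0, "ax": 0, "ay": 0, "az": 0, "gripper": -0.2},
    {"x": 0, "y": 0.6, "z": 0, "ax": 0, "ay": 0, "az": 0, "gripper": -0.2},
    {"x": 0, "y": 0, "z": 0, "ax": 0, "ay": 0, "az": 0, "gripper": -0.2},
  ],
)

```text
time_s: 48.7
tool_pos: [0.5326, -0.0778, 0.3122]
eef_rot: [[-1.0, -0.002, 0.002], [-0.002, 1.0, 0.001], [-0.002, 0.0, -1.0]]
ft_force: [0.6, -0.9, -1.0]
opening: 0.4
finger_force: 0.0
```

```bash
python3 - <<'E'
from h import *
i=capture("wrist")[:,:,::-1]; print(ctrl.observe()["tool_pos"])
b=cv2.resize(capture("scene")[110:310,200:460,::-1],(520,400),interpolation=2)
cv2.imwrite("pics/w12.png",cv2.resize(b,(780,600)))
E
```

```text
[ 0.5326 -0.0796  0.3119]
```

View pics/w12.png

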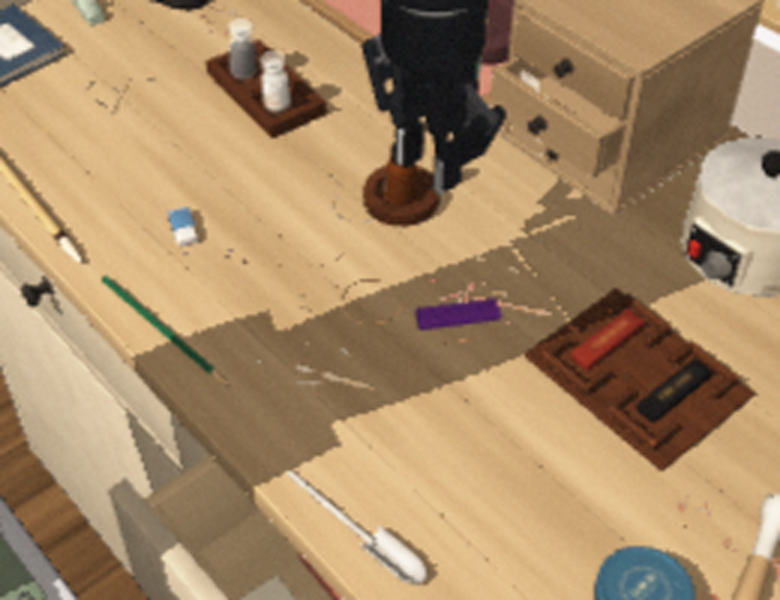

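Both jars stand in their pockets at (242,55) and (275,85), both sticks are flat in their bays, and the bottle is upright in its stand at (400,185). The tin and eraser are undisturbed.

```bash
python3 -c "
from h import *
print(ctrl.hand_in())"
```

```text
the job is handed in; nothing more can be done
None
```

I handed the job in at about 49 s: in the last picture both jars are upright in separate pockets, both ink sticks lie flat in separate bays, the dropper bottle stands in its stand, everything is released, and the tin and eraser look undisturbed; hand-in returned no verdict.

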